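# Find the castor that binds

## Robot

A 6-joint arm with a two-finger parallel gripper is mounted at the origin on the work surface. World frame = base frame: x ahead of the robot, y to its left, z up, the work surface at z = 0. Lengths are in mm, angles in degrees, forces in N, time in s.
With the tool pointing down it reaches from about 350 to 850 mm from the base axis. Payload 8.1 kg.
Tool frame: the origin (TCP) lies at the very end of the fingers, on their centre line; the grasp point (between the pads) lies 19 mm behind it (r.grip_depth is the distance from the TCP to the grasp point, in mm); z points along the fingers, y is the direction in which the jaws open and shut (so a half turn about z gives the same grasp; the last joint's range is limited). The gripper opens to 85 mm and grips with 20 to 120 N. Pads are 22 mm wide; open, the fingers measure 114 mm over their backs; the gripper's body (76 mm by 85 mm) begins 54 mm behind the grasp point. The pads swing forward as they close: fully open they stand 13 mm farther back than shut.
Start: joints at [65.122, 7.471, 85.268, -0, 87.261, -4.893], TCP at [205.041, 563.883, 231.292] pointing down, gripper open.
Joint ranges: [-169.43, 169.43], [-51.17, 129.36], [1.28, 143.12], [-76.62, 256.62], [0, 156.53], [-152.29, 152.29]. Speed limits (degrees/s): [136.94, 136.94, 159.86, 180, 180, 180].

## Interface

Orientations are given as [roll, pitch, yaw] about the fixed x, y, z axes, in that order (R = Rz(yaw) Ry(pitch) Rx(roll)).
In Python, from bench import status, viewer, hand_in, r gives the robot as it stands.
- The arm moves only by the shell command python3 -m crank 'ROWS' [OPENING] [FORCE]. ROWS is a JSON object of lists of equal length, an entry for each row: "slide": the shift along the tool's x, y, z in m, a list of three; "twist": the turn about the tool's z in rad. A call has 1 to 8 rows; each row shifts and turns the commanded pose from where the row before left it, along the tool's axes as they then stand; what a row does not reach is not made up. A row lasts 1/10 s, in which the tool goes at most 50 mm and 8.59 degrees, less where a joint would pass 70% of its speed; a pose out of reach is approached as far as the arm can. A call with a gripper value outside its range is refused whole. OPENING is the closure, from 0 (fully open) to 1 (shut), set as the call begins (- or left out, the last holds). The fingers move at their own pace and stop on an object; FORCE is the grip in N (left out, the last holds). Time passes only in rows, so rows that do not move let the fingers close. It gives the time, the measured TCP pose, the force and the opening at its end, in the units of the state.
- status.sense(): the state, without advancing time (a new reading comes with each control period).
- viewer.snapshot(name): name is "side" or "top"; returns a dict with "img" (420x560x3 uint8, red, green, blue), "fx", "fy", "cx", "cy" (pixels), "R" (3x3) and "t" (3): a world point X has camera coordinates R X + t. Camera axes: x right, y down, z forward; pixel columns grow to the right and rows downward; lengths in mm; the calibration is good to about 2 mm. A picture is of the moment at which its call begins. There is no depth.
- hand_in(): hands the job in, once; it reports no verdict.
The state is a dict: "time": time; "joint_pos": joint angles; "qd": joint speeds; "joint_efforts": joint torques, N m; "tool_pos": TCP position; "tcp_rot": TCP orientation; "ft_force": force on the tool from outside, world axes, zero at the start; "wrist_torque": the same for the moment, N m; "finger_gap": finger opening in mm.
Only numpy, scipy, OpenCV 4.12 (cv2) and the standard library are available. Lean on these libraries where they do the work, as an engineer would, in place of code of your own. Each camera call takes 0.05 s, during which the arm holds its last target.

## Task

Two castors have come off the old tool cart, and one of them binds. Stand each castor on its mounting plate on the bench and spin its wheel by hand to feel which it is; set the binding one in the wooden tray, standing on its plate, and leave the other standing on the bench, giving its wheel a last spin to see that it runs on by itself. Leave the jar, hammer and screwdriver alone.

Things in the scene. Friction and masses are not known exactly. Their poses are not given: they have to be found in the camera images.
- castor_p: One of two like rigid plate castors, 0.52 kg. Zinc plate 96 (x) x 54 (y) x 6 (z) mm; origin: centre of the plate's outer face, z towards the wheel, y along the axle. At first it lies on its side (y up, z level, pointing to the robot's right), on a plate edge and an axle end. Centre of mass near z = 31 mm: with a plate edge on the bench it tips upright by itself from within 35 degrees.
- castor_q: One of two like rigid plate castors, 0.52 kg. Zinc plate 96 (x) x 54 (y) x 6 (z) mm; origin: centre of the plate's outer face, z towards the wheel, y along the axle. At first it lies on its side (y up, z level, pointing to the robot's right), on a plate edge and an axle end. Centre of mass near z = 31 mm: with a plate edge on the bench it tips upright by itself from within 35 degrees.
- p_crown (a point): Middle of the solid cast crown on the plate of castor_p: 46 (x) x 40 (y) mm, from z = 6 to 30 mm above the plate's outer face. Beyond it two legs, 6 mm thick, outer faces at y = +-20 mm, are 46 mm wide up to z = 42 mm, then 32 mm. The wheel comes to within 5 mm of the crown. Axes as the castor's.
- p_axle (a point): Middle of the axle of castor_p, 72 mm from the plate's outer face. Round bolt head and nut, 16 mm across, end at y = +-27 mm (54 mm over both), legs 40 mm over both. Rubber wheel 74 mm across, 26 mm wide, turning about it: standing, its top is 109 mm above the bench. Axes as the castor's.
- q_crown (a point): Middle of the solid cast crown on the plate of castor_q: 46 (x) x 40 (y) mm, from z = 6 to 30 mm above the plate's outer face. Beyond it two legs, 6 mm thick, outer faces at y = +-20 mm, are 46 mm wide up to z = 42 mm, then 32 mm. The wheel comes to within 5 mm of the crown. Axes as the castor's.
- q_axle (a point): Middle of the axle of castor_q, 72 mm from the plate's outer face. Round bolt head and nut, 16 mm across, end at y = +-27 mm (54 mm over both), legs 40 mm over both. Rubber wheel 74 mm across, 26 mm wide, turning about it: standing, its top is 109 mm above the bench. Axes as the castor's.
- wheel_p (a joint): Turn of castor_p's wheel about the axle (the castor's +y), within 0.05 of 0 at the start, unlimited. One wheel runs free (drag about 0.01 N at the tread) and coasts on for 0.4 s or more after a flick; the other binds (2.3 N at the tread) and stops as it is let go.
- wheel_q (a joint): Turn of castor_q's wheel about the axle (the castor's +y), within 0.05 of 0 at the start, unlimited. One wheel runs free (drag about 0.01 N at the tread) and coasts on for 0.4 s or more after a flick; the other binds (2.3 N at the tread) and stops as it is let go.
- tray: Fixed open wooden tray, 200 (x) x 170 (y) x 45 (z) mm outside, walls and floor 8 mm thick; origin under its centre on the bench, z up.
- jar: Glass jar with a steel lid, 68 mm across, 100 mm tall; origin under its centre. Leave alone.
- hammer: Hammer, 260 mm long, lying on the bench, steel head at its +x end, wooden handle along -x; origin under its middle. Leave alone.
- driver: Screwdriver, 200 mm long, lying on the bench along its x, wooden handle to -x; origin under its middle. Leave alone.

How it is judged:
By the outcome, as a careful person would: the job done as asked, in the order asked, and still so for the second after the job is handed in, with the robot touching nothing.
It also fails if it takes over 72 s, if anything falls off the work surface, if the arm or the gripper's body presses on something with over 40 N, if the wrist force passes 120 N, or if a joint passes its speed limit or range.

## Working session

There is one attempt and no reset: what is moved stays moved. The work goes in short steps, Python scripts to look and compute and a shell command to move; the robot and the scene stay as the last step left them, time stands still between calls to the robot, and variables do not carry over. Pictures are saved under pics/ and viewed, and the job is handed in when it is done.

```bash
ls -la; mkdir -p pics; python3 - <<'E'
from bench import status, viewer, r
import cv2
s=status.sense()
for k,v in s.items(): print(k,v)
print(r.grip_depth)
for n in("side","top"):
    d=viewer.snapshot(n)
    cv2.imwrite(f"pics/{n}0.png",d["img"][:,:,::-1])
    print(n,d["fx"],d["fy"],d["cx"],d["cy"],d["R"],d["t"])
E
```

```text
total 12
drwxr-xr-x  3 agent agent 4096 Dec  6 21:14 .
drwxr-xr-x 23 root  root  4096 Dec  6 21:14 ..
drwxr-xr-x  2 agent agent 4096 Dec  6 21:14 pics
time 0.0
joint_pos [ 6.51212056e+01  7.51588507e+00  8.53294621e+01  1.83634941e-03
  8.72617800e+01 -4.89153184e+00]
qd [ 0.04643059 -0.03244296  0.0174997  -0.03138729 -0.01081427  0.07702537]
joint_efforts [ 2.16677108e-03 -5.69406724e+01 -5.00535786e+01  2.65028057e-04
  1.52475655e-02  1.08675752e-05]
tool_pos [204.80663615 563.37572778 230.23458415]
tcp_rot [-1.79893419e+02 -1.09620962e-02  1.60012638e+02]
ft_force [-0.17848353  0.28284987  0.78640834]
wrist_torque [-0.03686338 -0.01648381  0.01293384]
finger_gap 85.66580664679677
18.700000000000003
side 514.6857482557996 514.6857482557996 282.3675767896308 205.1948345866146 [[ 0.88062627 -0.47373136 -0.00871639]
 [-0.28472731 -0.51440047 -0.80890205]
 [ 0.37871855  0.71482218 -0.58787882]] [-484.0072547   170.8508664  1139.00652228]
top 452.59003360279894 452.59003360279894 276.86270585244284 208.10116177362949 [[ 0.01715657 -0.99982586  0.00734196]
 [-0.99615846 -0.01772337 -0.08575663]
 [ 0.08587182 -0.00584247 -0.99628906]] [ -61.14356697  496.53423917 1099.97392038]
```

View pics/top0.png

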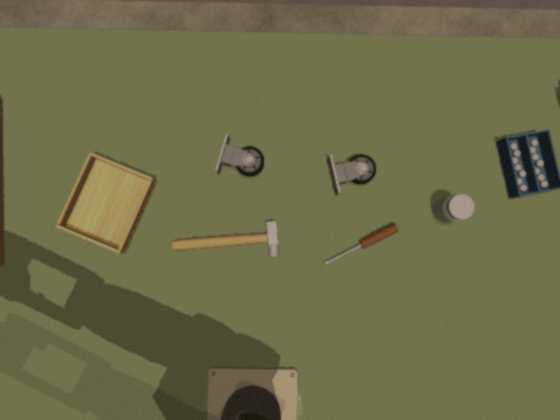

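View pics/side0.png

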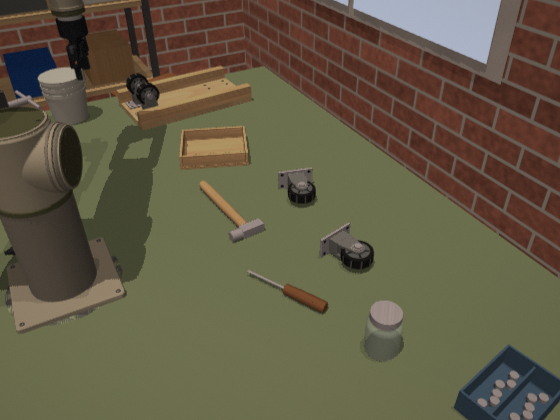

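```bash
cat > h.py <<'E'
import numpy as np, cv2
from bench import status, viewer, r
def pix2w(d,u,v,z):
    R=np.array(d["R"]);t=np.array(d["t"])
    ray=R.T@np.array([(u-d["cx"])/d["fx"],(v-d["cy"])/d["fy"],1.0]); c=-R.T@t
    return c+ray*(z-c[2])/ray[2]
def w2pix(d,X):
    c=np.array(d["R"])@np.array(X)+np.array(d["t"]); return np.array([d["fx"]*c[0]/c[2]+d["cx"],d["fy"]*c[1]/c[2]+d["cy"]])
def crop(d,name,x0,y0,x1,y1,k):
    cv2.imwrite(f"pics/{name}.png",cv2.resize(d["img"][y0:y1,x0:x1,::-1],None,fx=k,fy=k,interpolation=cv2.INTER_CUBIC))
def castor(O,zdir,ydir,pts):
    zdir=np.array(zdir,float);ydir=np.array(ydir,float);x=np.cross(ydir,zdir)
    return [np.array(O)+p[0]*x+p[1]*ydir+p[2]*zdir for p in pts]
E
python3 - <<'E'
from h import *
d=viewer.snapshot("top"); crop(d,"topc",200,120,400,220,4)
e=viewer.snapshot("side"); crop(e,"sidec",260,150,400,280,5)
E
```

```text
(no output)
```

View pics/topc.png

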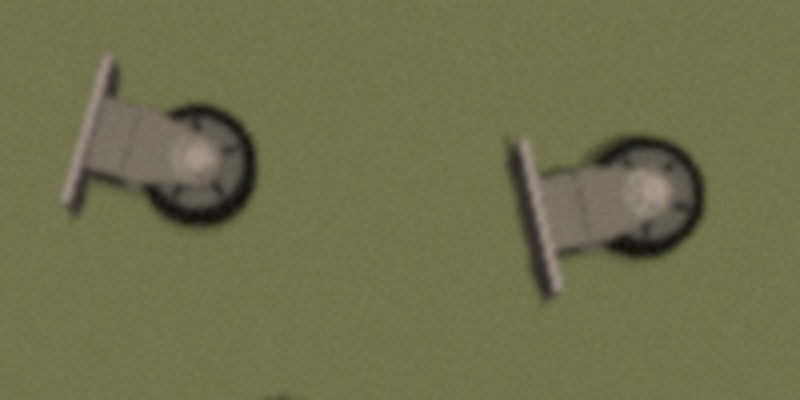

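View pics/sidec.png

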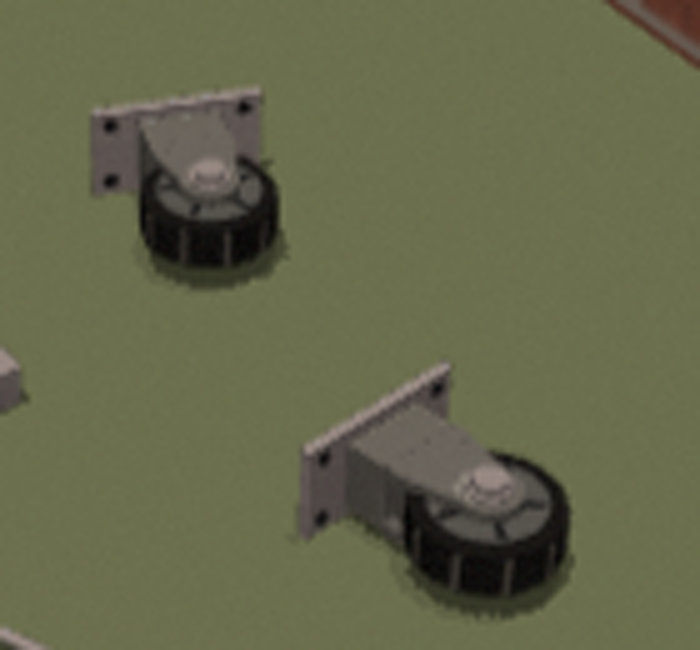

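```bash
python3 - <<'E'
from h import *
d=viewer.snapshot("top");e=viewer.snapshot("side")
for n,ax,a,b,dx in (("L",(198,158),(109,57),(69,205),0),("R",(648,192),(522,142),(556,293),0)):
    f=lambda p:pix2w(d,200+p[0]/4,120+p[1]/4,54)
    A,B,C=f(a),f(b),f(ax); print(n,"axle",C,"plate",A,B,"len",np.linalg.norm(A-B))
    M=(A+B)/2; print(" M",M,"dist",np.linalg.norm(C-M),"ang",np.degrees(np.arctan2(*(C-M)[1::-1])), "edge ang",np.degrees(np.arctan2(*(A-B)[1::-1])))
    print(" side pix",(w2pix(e,C)-[260,150])*5)
for p in ((91,155),(154,180),(122,251),(58,225)): print("tray",pix2w(d,*p,45))
for nm,p,z in (("jar",(460,207),100),("hamhead",(271,222),20),("hamhead2",(274,252),20),("hamend",(174,245),10),("drvtip",(326,263),10),("drvend",(396,228),15)): print(nm,pix2w(d,*p,z))
E
```

```text
L axle [611.94318755  16.17548244  54.        ] plate [673.29228724  71.78979402  54.        ] [581.68494875  93.55251164  54.        ] len 94.15689217516548
 M [627.48861799  82.67115283  54.        ] dist 68.28861243791533 ang -103.1583499416962 edge ang -13.363755757334323
 side pix [200.92134375 170.43737276]
R axle [ 596.11685802 -257.27388396   54.        ] plate [ 625.45941245 -180.52207094   54.        ] [ 533.39802399 -201.71334802   54.        ] len 94.46888095509219
 M [ 579.42871822 -191.11770948   54.        ] dist 68.22853825078117 ang -75.84228935535256 edge ang 12.962905968718484
 side pix [475.43373447 477.03782406]
tray [617.63066852 403.97380732  45.        ]
tray [558.83155608 247.88618058  45.        ]
tray [385.55354073 317.58813586  45.        ]
tray [445.25836617 474.30138495  45.        ]
jar [ 500.85016105 -475.20834676  100.        ]
hamhead [462.88521335 -38.5535137   20.        ]
hamhead2 [389.12516623 -47.28432779  20.        ]
hamend [402.0700624  201.17591965  10.        ]
drvtip [ 364.07202715 -176.70255081   10.        ]
drvend [ 453.68120677 -349.72095739   15.        ]
```

```bash
python3 - <<'E'
from h import *
d=viewer.snapshot("top");e=viewer.snapshot("side")
for n,a,b,yaw in (("L",(249.5,159.5),(302,185.4),76.7),("R",(362,168),(358,246.8),103.6)):
    A=pix2w(d,*a,54);B=pix2w(e,*b,54);C=.5*A+.5*B
    print(n,A,B,"z-dir",yaw-180,"mean",C)
s=status.sense();p=s["tool_pos"];print(s["time"],p)
y=np.radians(s["tcp_rot"][2]);X=np.array([np.cos(y),np.sin(y)]);Y=np.array([np.sin(y),-np.cos(y)])
D=np.array([609,18])-p[:2]; print("delta to L in tool axes",D@X,D@Y)
E
```

```text
L [611.94318755  16.17548244  54.        ] [613.01016334   8.50991047  54.        ] z-dir -103.3 mean [612.47667545  12.34269646  54.        ]
R [ 596.11685802 -257.27388396   54.        ] [ 599.05375968 -264.32573643   54.        ] z-dir -76.4 mean [ 597.58530885 -260.7998102    54.        ]
0.4 [204.98249504 563.8044997  231.14067229]
delta to L in tool axes -566.2140810243425 -374.8790613712659
```

```bash
python3 -m crank '{"slide":[[-0.0408,-0.027,0],[-0.0408,-0.027,0],[-0.0408,-0.027,0],[-0.0408,-0.027,0],[-0.0408,-0.027,0],[-0.0408,-0.027,0],[-0.0408,-0.027,0],[-0.0408,-0.027,0]],"twist":[0,0,0,0,0,0,0,0]}' 0 20
python3 -m crank '{"slide":[[-0.0408,-0.027,0],[-0.0408,-0.027,0],[-0.0408,-0.027,0],[-0.0408,-0.027,0],[-0.0408,-0.027,0],[-0.0408,-0.027,0],[0,0,0.02],[0,0,0.02]],"twist":[0,0,0,0,0,0,0.1454,0.1454]}'
python3 -m crank '{"slide":[[0,0,0.01],[0,0,0.01],[0,0,0.01],[0,0,0.01],[0,0,0.01],[0,0,0.01],[0,0,0.01],[0,0,0.01]],"twist":[0.1454,0.1454,0.1454,0.1454,0.1454,0.1454,0.1454,0.1454]}'
cat >> h.py <<'E'
def st():
    s=status.sense(); print("t",round(s["time"],2),"tcp",np.round(s["tool_pos"],1),"yaw",np.round(s["tcp_rot"],1)[2],"F",np.round(s["ft_force"],1),"gap",round(s["finger_gap"],1)); return s
def delta(s,P):
    y=np.radians(s["tcp_rot"][2]);D=np.array(P,float)-s["tool_pos"]
    print("tool delta",np.round([D[0]*np.cos(y)+D[1]*np.sin(y),D[0]*np.sin(y)-D[1]*np.cos(y),-D[2]],1))
E
python3 - <<'E'
from h import *
s=st(); delta(s,[612,13,80])
d=viewer.snapshot("top"); crop(d,"a",180,80,340,200,5)
E
```

```text
time: 1.2
tool_pos: [438.9, 247.6, 231.6]
tcp_rot: [180.0, 0.0, 160.0]
ft_force: [0.6, 1.6, -0.7]
finger_gap: 85.3
time: 2.0
tool_pos: [613.9, 11.5, 191.2]
tcp_rot: [180.0, 0.1, 142.9]
ft_force: [0.8, 0.5, -1.0]
finger_gap: 85.6
time: 2.8
tool_pos: [612.7, 13.4, 110.9]
tcp_rot: [180.0, -0.0, 76.4]
ft_force: [-0.3, -0.2, -0.6]
finger_gap: 85.0
t 2.8 tcp [612.7  13.4 110.9] yaw 76.4 F [-0.3 -0.2 -0.6] gap 85.0
tool delta [-0.6 -0.5 30.9]
```

View pics/a.png

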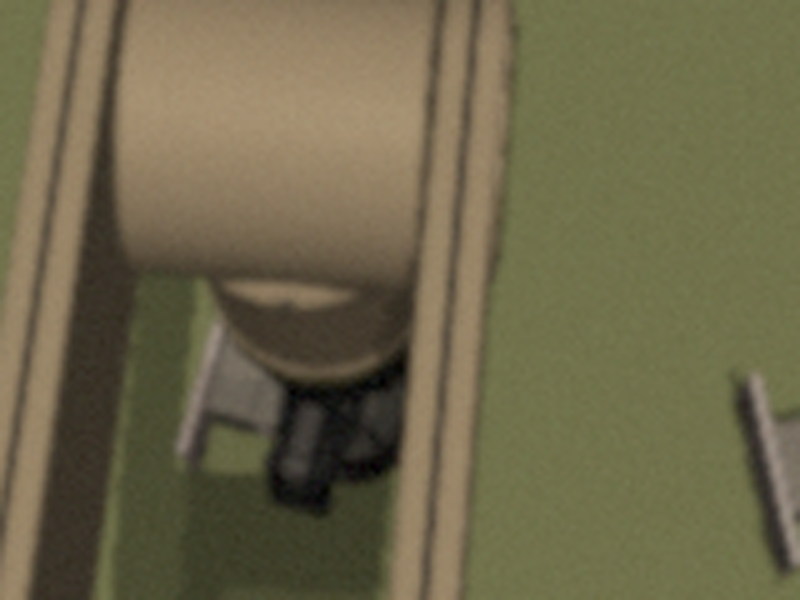

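```bash
python3 -m crank '{"slide":[[0,0,0.02],[0,0,0.02],[0,0,0.01]],"twist":[0,0,0]}'
python3 - <<'E'
from h import *
s=st()
d=viewer.snapshot("side"); crop(d,"b",240,100,380,220,5)
E
```

```text
time: 3.15
tool_pos: [611.6, 13.5, 59.6]
tcp_rot: [-179.9, 0.0, 76.9]
ft_force: [0.2, -0.1, -0.4]
finger_gap: 85.5
t 3.15 tcp [611.6  13.5  59.6] yaw 76.9 F [ 0.2 -0.1 -0.4] gap 85.5
```

View pics/b.png

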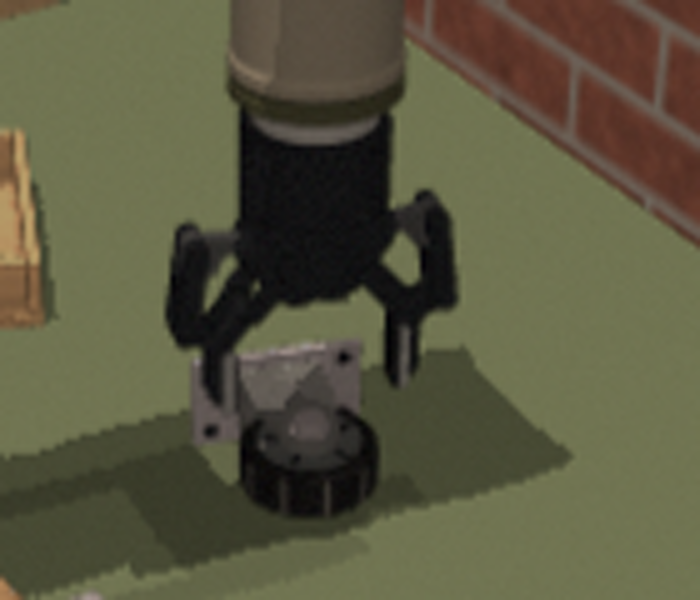

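```bash
python3 - <<'E'
from h import *
s=st();d=viewer.snapshot("side")
y=np.radians(s["tcp_rot"][2]);Y=np.array([np.sin(y),-np.cos(y)])
for z in(60,72):
  for k in(-45,0,45):
    print(z,k,(w2pix(d,[*(s["tool_pos"][:2]+k*Y),z])-[240,100])*5)
for z in(40,54): print("axle",z,(w2pix(d,[612,13,z])-[240,100])*5)
E
```

```text
t 3.2 tcp [610.8  13.5  58.2] yaw 76.8 F [-1.5 -0.6 -1.7] gap 85.2
60 -45 [218.55322051 427.01728727]
60 0 [301.64567956 413.91913755]
60 45 [383.60115012 401.00021522]
72 -45 [218.3862547  407.68743532]
72 0 [301.91807911 394.65407166]
72 45 [384.30091657 381.79998298]
axle 40 [303.70866611 445.45390829]
axle 54 [304.036546   423.34816125]
```

```bash
python3 -m crank '{"slide":[[0,0,0.02],[0,0,0.015],[0,0,0.01],[0,0,0]],"twist":[0,0,0,0]}'
python3 -m crank '{"slide":[[0,0,0],[0,0,0],[0,0,0],[0,0,0]],"twist":[0,0,0,0]}' 1 20
python3 - <<'E'
from h import *
s=st()
d=viewer.snapshot("side"); crop(d,"c",240,100,380,220,5)
E
```

```text
time: 3.65
tool_pos: [611.2, 13.5, 14.5]
tcp_rot: [-179.8, 0.0, 76.7]
ft_force: [-0.6, 0.1, 0.1]
finger_gap: 85.0
time: 4.05
tool_pos: [613.2, 13.2, 16.9]
tcp_rot: [179.9, -0.0, 76.7]
ft_force: [0.8, -1.1, -0.1]
finger_gap: 73.3
t 4.05 tcp [613.2  13.2  16.9] yaw 76.7 F [ 0.8 -1.1 -0.1] gap 73.3
```

View pics/c.png

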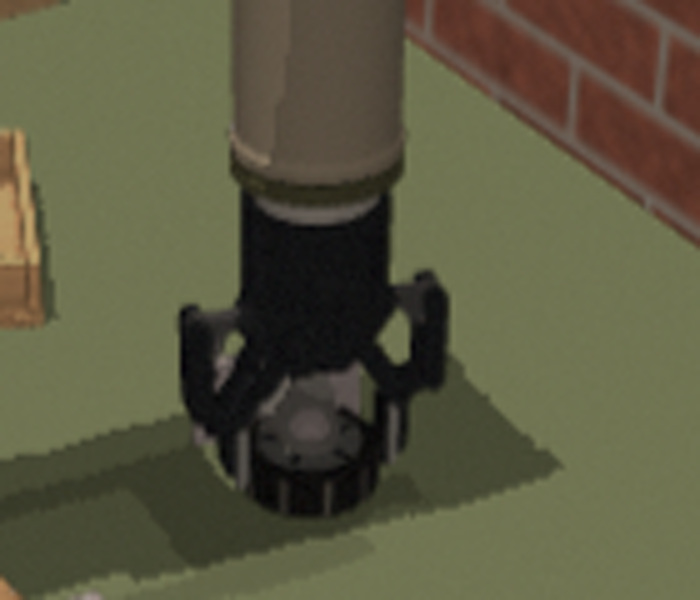

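```bash
python3 -m crank '{"slide":[[0.007,0,-0.0125],[0.009,0,-0.0105],[0.0105,0,-0.009],[0.012,0,-0.007],[0.013,0,-0.005],[0.0135,0,-0.003],[0,0,0]],"twist":[0,0,0,0,0,0,0]}'
python3 - <<'E'
from h import *
s=st()
d=viewer.snapshot("side"); crop(d,"d",240,80,380,200,5)
E
```

```text
time: 4.8
tool_pos: [628.2, 79.2, 63.9]
tcp_rot: [180.0, -0.1, 76.8]
ft_force: [-0.7, -0.9, -4.6]
finger_gap: 72.7
t 4.8 tcp [628.2  79.2  63.9] yaw 76.8 F [-0.7 -0.9 -4.6] gap 72.7
```

View pics/d.png

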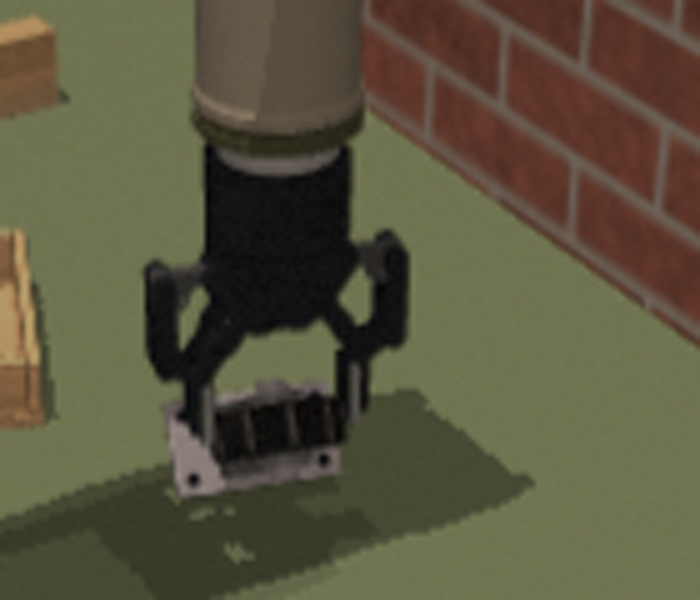

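```bash
python3 -m crank '{"slide":[[0,0,0.02],[0,0,0.018],[0,0,0.008],[0,0,0.001],[0,0,0]],"twist":[0,0,0,0,0]}'
python3 -m crank '{"slide":[[0,0,0],[0,0,0],[0,0,-0.007],[0,0,0]],"twist":[0,0,0,0]}' 0.05
python3 -m crank '{"slide":[[0,0,0],[0,0,0],[0,0,0]],"twist":[0,0,0]}' 1 20
python3 -m crank '{"slide":[[0.007,0,-0.0125],[0.009,0,-0.0105],[0.0105,0,-0.009],[0.012,0,-0.007]],"twist":[0,0,0,0]}'
python3 - <<'E'
from h import *
s=st()
d=viewer.snapshot("side"); crop(d,"e",240,80,380,200,5)
E
```

```text
time: 5.35
tool_pos: [627.9, 75.2, 16.6]
tcp_rot: [180.0, 0.1, 76.7]
ft_force: [-2.1, -5.0, 3.2]
finger_gap: 71.6
time: 5.75
tool_pos: [628.5, 77.0, 24.7]
tcp_rot: [179.9, -0.0, 76.7]
ft_force: [0.7, 0.1, 0.3]
finger_gap: 81.1
time: 6.05
tool_pos: [628.2, 76.8, 24.7]
tcp_rot: [179.9, -0.0, 76.7]
ft_force: [-3.8, -0.3, 9.2]
finger_gap: 66.9
time: 6.45
tool_pos: [637.5, 115.4, 64.1]
tcp_rot: [179.9, -0.0, 76.7]
ft_force: [0.6, 0.9, 0.6]
finger_gap: 38.1
t 6.45 tcp [637.5 115.4  64.1] yaw 76.7 F [0.6 0.9 0.6] gap 38.1
```

View pics/e.png

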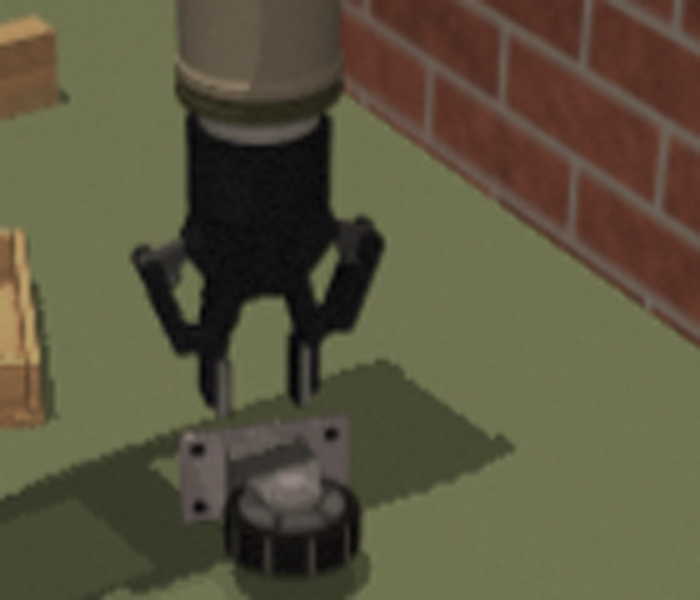

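```bash
python3 -m crank '{"slide":[[0,0,-0.03],[0,0,-0.03]],"twist":[0,0]}' 0 20
python3 - <<'E'
from h import *
s=st()
d=viewer.snapshot("side"); crop(d,"f",260,140,330,200,10)
d=viewer.snapshot("top"); crop(d,"g",180,80,340,200,5)
E
```

```text
time: 6.7
tool_pos: [635.7, 114.9, 122.1]
tcp_rot: [-179.9, 0.0, 76.8]
ft_force: [0.2, -1.0, -0.3]
finger_gap: 58.1
t 6.7 tcp [635.7 114.9 122.1] yaw 76.8 F [ 0.2 -1.  -0.3] gap 58.1
```

View pics/f.png

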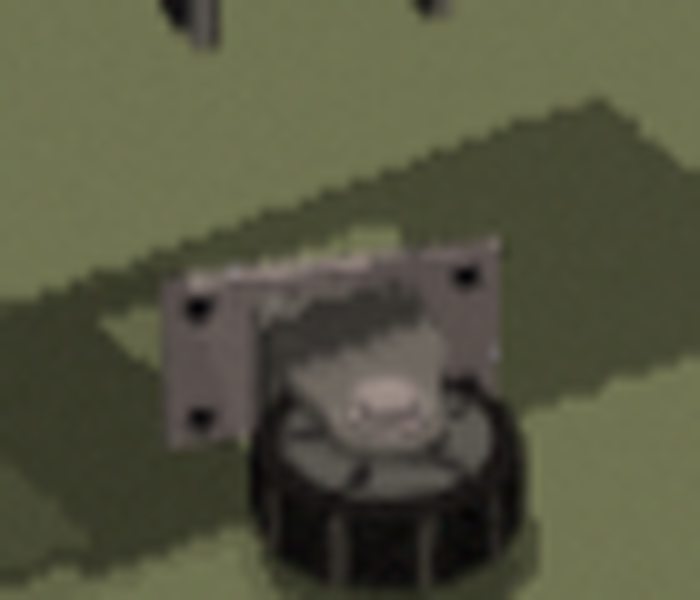

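View pics/g.png

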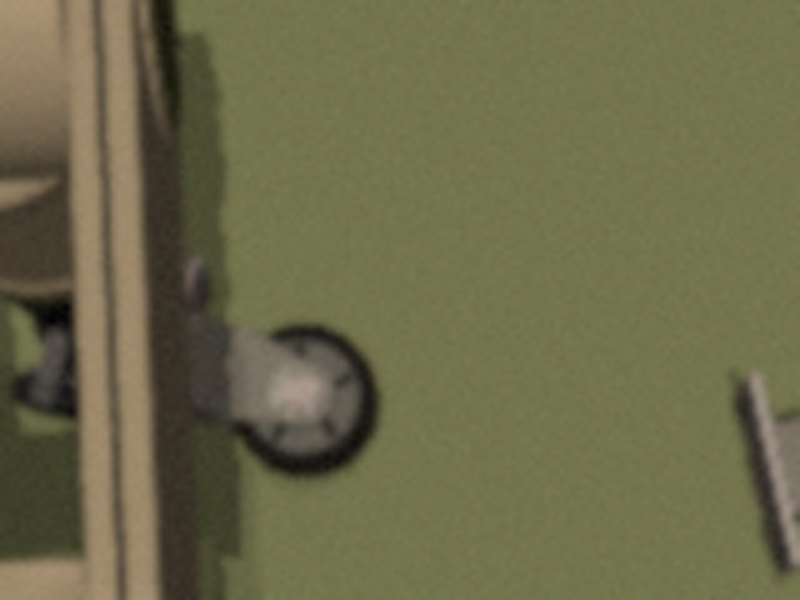

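```bash
python3 - <<'E'
from h import *
s=st();d=viewer.snapshot("top");e=viewer.snapshot("side")
A=pix2w(d,180+300/5,80+392/5,54);B=pix2w(e,260+38.4-1.5,140+40.8,54);print(A,B)
W=pix2w(d,180+305/5,80+400/5,40);print("wheel",W)
for p in((163,285),(498,240)): print("plate top",pix2w(e,260+p[0]/10-1.5,140+p[1]/10,54))
delta(s,[*A[:2],30])
E
```

```text
t 6.8 tcp [640.1 115.2 128.6] yaw 76.8 F [ 0.6 -0.1  0.8] gap 72.7
[614.21917397  39.28401677  54.        ] [612.16072053  34.00736853  54.        ]
wheel [613.02929564  37.83080654  40.        ]
plate top [589.45096256 116.94361407  54.        ]
plate top [681.85840211  92.56371602  54.        ]
tool delta [-79.8  -7.8  98.6]
```

```bash
python3 -m crank '{"slide":[[-0.04,-0.004,0.02],[-0.042,-0.004,0.02],[0,0,0],[0,0,0]],"twist":[0,0,0,0]}' 0 20
python3 - <<'E'
from h import *
s=st(); delta(s,[613,36,15])
d=viewer.snapshot("side"); crop(d,"i",240,80,380,200,5)
y=np.radians(s["tcp_rot"][2]);Y=np.array([np.sin(y),-np.cos(y)])
for k in(-45,45): print((w2pix(d,[*(s["tool_pos"][:2]+k*Y),s["tool_pos"][2]+13])-[240,80])*5)
print((w2pix(d,[613,36,54])-[240,80])*5)
E
```

```text
time: 7.3
tool_pos: [608.1, 35.5, 80.1]
tcp_rot: [-179.8, 0.0, 76.6]
ft_force: [0.3, 0.1, 0.6]
finger_gap: 85.2
t 7.3 tcp [608.1  35.5  80.1] yaw 76.6 F [0.3 0.1 0.6] gap 85.2
tool delta [ 1.6  4.7 65.1]
[193.17354643 454.30296154]
[359.34483461 429.54620924]
[284.0210492 501.7729567]
```

View pics/i.png

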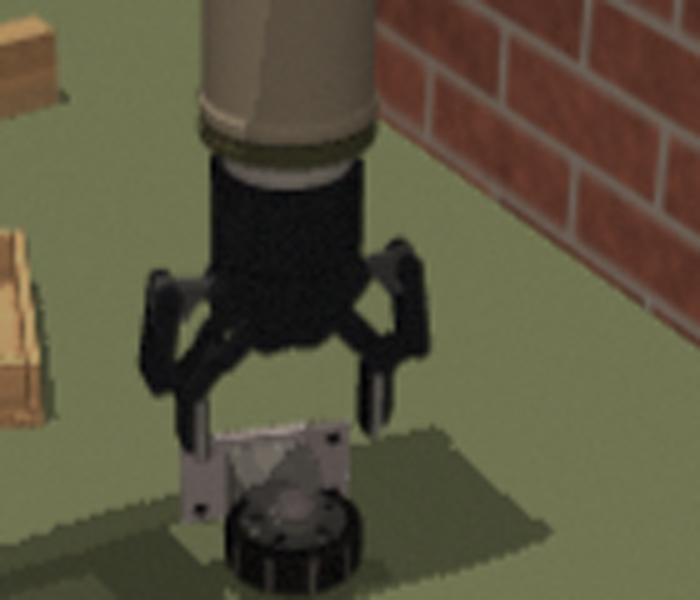

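```bash
python3 -m crank '{"slide":[[0.001,0.005,0.015],[0,0,0.02],[0,0,0.02],[0,0,0.01],[0,0,0]],"twist":[0,0,0,0,0]}' 0 20
python3 -m crank '{"slide":[[0,0,0],[0,0,0],[0,0,0]],"twist":[0,0,0]}' 1 20
python3 -m crank '{"slide":[[0.007,0,-0.0125],[0.009,0,-0.0105],[0.0105,0,-0.009],[0.012,0,-0.007],[0.013,0,-0.005],[0.0135,0,-0.003],[0.014,0,0],[0,0,0]],"twist":[0,0,0,0,0,0,0,0]}'
python3 - <<'E'
from h import *
s=st()
d=viewer.snapshot("side"); crop(d,"j",250,80,350,190,6)
E
```

```text
time: 7.85
tool_pos: [613.6, 36.8, 14.8]
tcp_rot: [-179.8, 0.0, 76.8]
ft_force: [0.1, -0.3, 1.0]
finger_gap: 85.9
time: 8.15
tool_pos: [615.7, 36.2, 18.2]
tcp_rot: [179.9, -0.0, 76.7]
ft_force: [1.6, -0.2, -3.1]
finger_gap: 72.9
time: 8.95
tool_pos: [633.2, 115.5, 64.0]
tcp_rot: [-180.0, -0.0, 76.8]
ft_force: [-0.3, -0.9, -5.1]
finger_gap: 73.0
t 8.95 tcp [633.2 115.5  64. ] yaw 76.8 F [-0.3 -0.9 -5.1] gap 73.0
```

View pics/j.png

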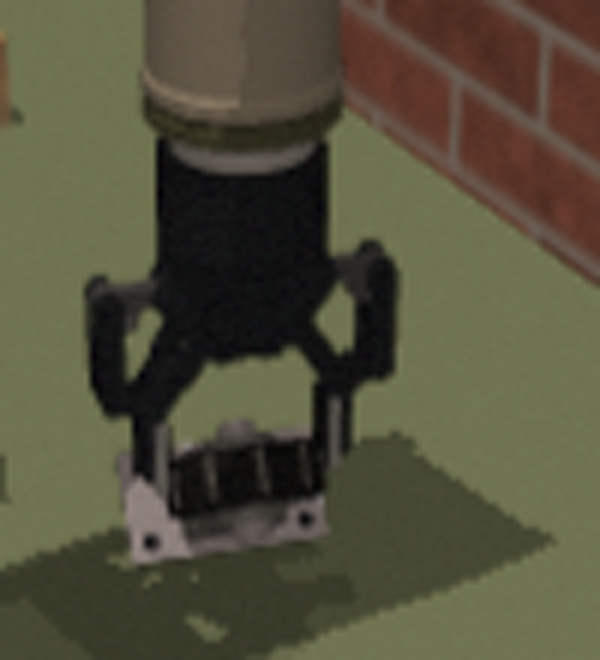

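```bash
python3 -m crank '{"slide":[[0.03,0,-0.04],[0,0,0],[0,0,0],[-0.03,0,0],[0,0,0],[0.03,0,-0.04],[0,0,0],[0,0,0]],"twist":[0,0,0,0,0,0,0,0]}'
python3 - <<'E'
from h import *
s=st()
d=viewer.snapshot("side"); crop(d,"k",240,30,360,150,5)
E
```

```text
time: 9.8
tool_pos: [640.6, 142.1, 144.9]
tcp_rot: [179.9, -0.0, 76.7]
ft_force: [0.1, 0.2, -5.6]
finger_gap: 73.0
t 9.8 tcp [640.6 142.1 144.9] yaw 76.7 F [ 0.1  0.2 -5.6] gap 73.0
```

View pics/k.png

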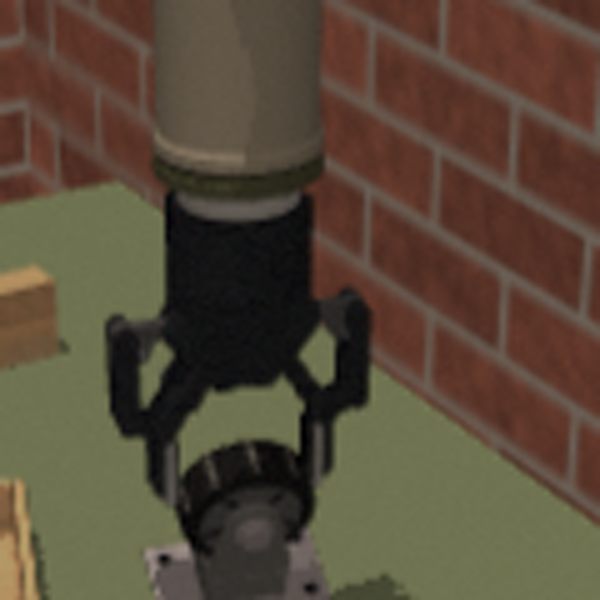

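```bash
python3 -m crank '{"slide":[[0,0,0.03],[0,0,0.03],[0,0,0.015],[0,0,0]],"twist":[0,0,0,0]}'
python3 - <<'E'
from h import *
s=st()
d=viewer.snapshot("side"); crop(d,"l",240,60,360,180,5)
E
```

```text
time: 10.25
tool_pos: [639.3, 141.5, 67.8]
tcp_rot: [-179.9, 0.0, 76.7]
ft_force: [-0.4, -0.0, -4.9]
finger_gap: 73.0
t 10.25 tcp [639.3 141.5  67.8] yaw 76.7 F [-0.4 -0.  -4.9] gap 73.0
```

View pics/l.png

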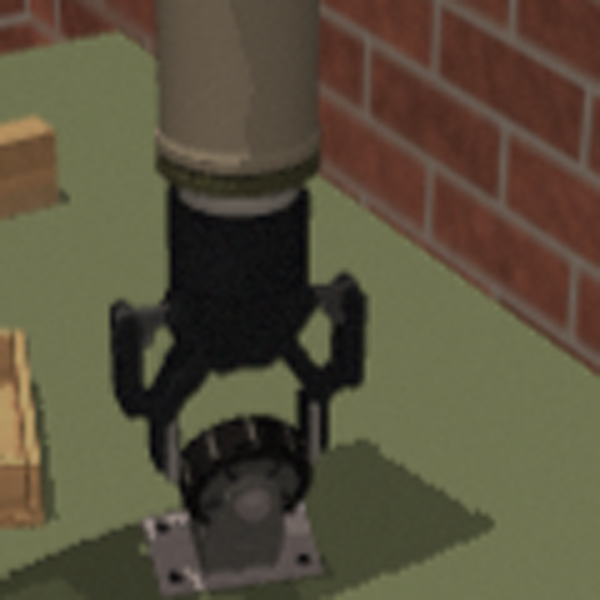

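```bash
python3 -m crank '{"slide":[[0,0,0.006],[0,0,0.003],[0,0,0]],"twist":[0,0,0]}'
python3 -m crank '{"slide":[[0,0,0.002],[0,0,0.002],[0,0,0]],"twist":[0,0,0]}'
```

```text
time: 10.6
tool_pos: [641.5, 143.9, 66.0]
tcp_rot: [179.8, -0.2, 76.7]
ft_force: [-15.3, 3.9, 30.8]
finger_gap: 73.1
time: 10.9
tool_pos: [642.3, 144.9, 64.3]
tcp_rot: [179.7, -0.3, 76.7]
ft_force: [-20.3, 8.4, 43.1]
finger_gap: 72.9
```

```bash
python3 -m crank '{"slide":[[0,0,-0.004],[0,0,-0.004],[0,0,0]],"twist":[0,0,0]}'
python3 - <<'E'
from h import *
s=st()
d=viewer.snapshot("side"); crop(d,"m",250,90,350,190,8)
E
```

```text
time: 11.2
tool_pos: [640.0, 142.0, 64.9]
tcp_rot: [180.0, -0.0, 76.7]
ft_force: [-4.9, 2.0, 8.4]
finger_gap: 72.5
t 11.2 tcp [640.  142.   64.9] yaw 76.7 F [-4.9  2.   8.4] gap 72.5
```

View pics/m.png

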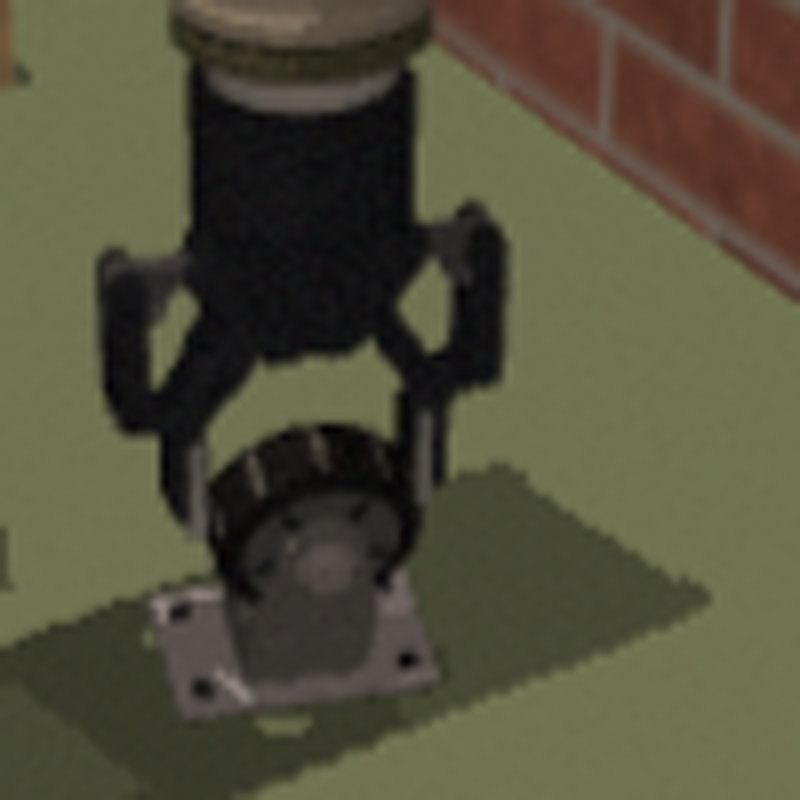

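```bash
python3 -m crank '{"slide":[[0,0,-0.001],[0,0,0],[0,0,0]],"twist":[0,0,0]}' 0
python3 - <<'E'
from h import *
s=st()
d=viewer.snapshot("side"); crop(d,"n",250,90,350,190,8)
E
```

```text
time: 11.55
tool_pos: [639.8, 141.8, 64.8]
tcp_rot: [-180.0, 0.0, 76.7]
ft_force: [-0.1, -0.1, -0.3]
finger_gap: 85.3
t 11.55 tcp [639.8 141.8  64.8] yaw 76.7 F [-0.1 -0.1 -0.3] gap 85.3
```

View pics/n.png

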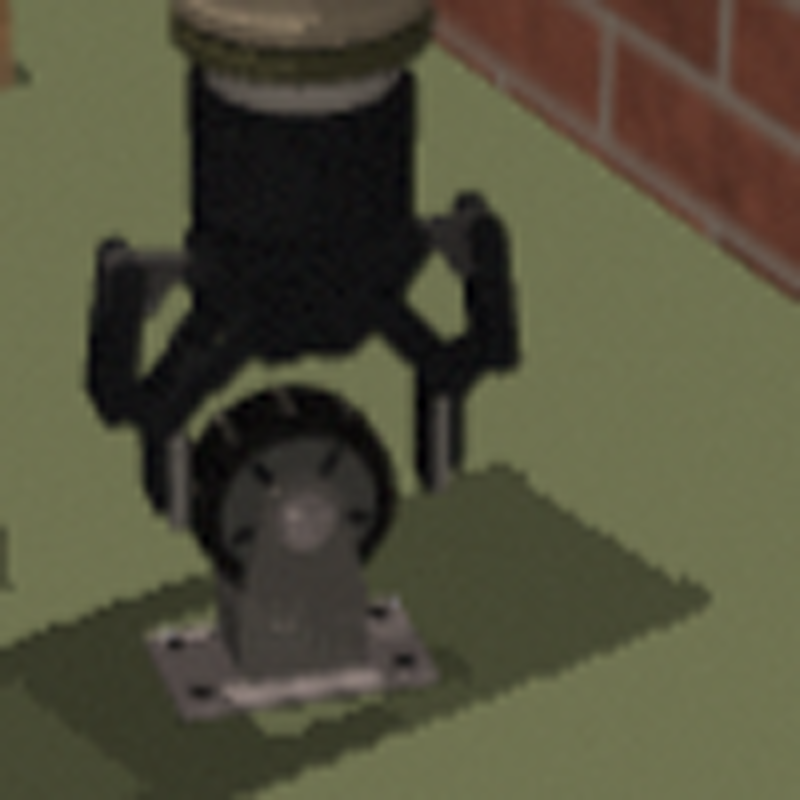

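```bash
python3 - <<'E'
from h import *
s=st();e=viewer.snapshot("side")
B=pix2w(e,250+308/8-1.7,90+520/8,72);u=np.array([np.cos(np.radians(76.7)),np.sin(np.radians(76.7)),0])
C=B+27*u;print(B,C);delta(s,[*C[:2],125])
E
```

```text
t 11.6 tcp [639.8 141.8  64.8] yaw 76.7 F [-1.  -0.  -0.3] gap 85.4
[638.57529619 137.91600299  72.        ] [644.78663909 164.19183255  72.        ]
tool delta [ 22.9  -0.3 -60.2]
```

```bash
python3 - <<'E'
from h import *
e=viewer.snapshot("side")
f=lambda p,z:pix2w(e,250+p[0]/8-1.7,90+p[1]/8,z)
a,b,c=f((187,718),0),f((438,682),0),f((147,635),6);print(a,b,c)
ex=(b-a);print(np.linalg.norm(ex),np.degrees(np.arctan2(ex[1],ex[0])),np.linalg.norm((c-a)[:2]))
n=np.array([-ex[1],ex[0],0])/np.linalg.norm(ex);print("centre",(a+b)/2+27*n)
# top of wheel, tread
print([w2pix(e,[640+6*k,145+20*k,109]) for k in (0,.5,1)])
E
```

```text
[592.96776703 144.92634899   0.        ] [683.01904041 122.02486683   0.        ] [601.46224464 192.8794755    6.        ]
92.9177578471844 -14.26874977874365 48.69967650721196
centre [644.64810603 159.64266615   0.        ]
[array([285.97244991, 142.1220005 ]), array([285.19696528, 140.3275784 ]), array([284.43041881, 138.5538386 ])]
```

```bash
python3 -m crank '{"slide":[[0,0,-0.03],[0,0,-0.03],[0.02,-0.01,0]],"twist":[0,0,0]}' 0
python3 -m crank '{"slide":[[0,0,0],[0,0,0],[0,0,0],[0,0,0]],"twist":[0,0,0,0]}' 1 20
python3 - <<'E'
from h import *
s=st()
d=viewer.snapshot("side"); crop(d,"o",250,70,350,190,6)
E
```

```text
time: 12.0
tool_pos: [638.7, 162.3, 131.1]
tcp_rot: [179.5, -0.1, 76.6]
ft_force: [1.3, 1.2, 0.1]
finger_gap: 84.9
time: 12.4
tool_pos: [634.5, 163.2, 124.3]
tcp_rot: [-179.9, 0.0, 76.7]
ft_force: [0.6, -0.4, 0.0]
finger_gap: 28.4
t 12.4 tcp [634.5 163.2 124.3] yaw 76.7 F [ 0.6 -0.4  0. ] gap 28.4
```

View pics/o.png

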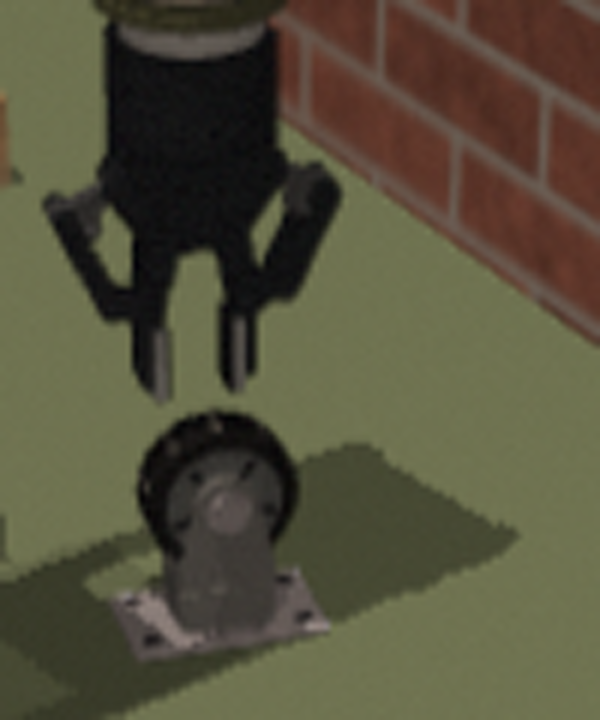

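```bash
python3 -m crank '{"slide":[[0,0,0.005],[0,0,0.004],[0,0,0]],"twist":[0,0,0]}'
python3 -m crank '{"slide":[[0,0,0.003],[0,0,0]],"twist":[0,0]}'
```

```text
time: 12.75
tool_pos: [634.1, 163.6, 114.9]
tcp_rot: [-179.9, 0.0, 76.7]
ft_force: [0.1, -0.8, -0.1]
finger_gap: -0.2
time: 12.95
tool_pos: [634.6, 163.8, 112.8]
tcp_rot: [-180.0, 0.0, 76.7]
ft_force: [-0.3, -0.1, -0.2]
finger_gap: -0.1
```

```bash
python3 -m crank '{"slide":[[0,0,0.002],[0,0,0.001],[0,0,0]],"twist":[0,0,0]}'
python3 -m crank '{"slide":[[0,0,0.001],[0,0,0]],"twist":[0,0]}'
```

```text
time: 13.25
tool_pos: [634.8, 163.9, 110.1]
tcp_rot: [-180.0, 0.0, 76.7]
ft_force: [-0.9, 0.5, -0.7]
finger_gap: -0.1
time: 13.45
tool_pos: [634.8, 163.9, 109.2]
tcp_rot: [-180.0, 0.0, 76.7]
ft_force: [-0.2, 0.2, 0.3]
finger_gap: 0.3
```

```bash
python3 -m crank '{"slide":[[0,0,0.001],[0,0,0]],"twist":[0,0]}'
python3 -m crank '{"slide":[[0,0,0.001],[0,0,0]],"twist":[0,0]}'
```

```text
time: 13.65
tool_pos: [635.0, 163.9, 108.9]
tcp_rot: [180.0, -0.0, 76.7]
ft_force: [-1.3, -0.2, 4.0]
finger_gap: 0.0
time: 13.85
tool_pos: [635.4, 163.9, 108.7]
tcp_rot: [179.9, -0.0, 76.7]
ft_force: [-2.2, -0.6, 8.2]
finger_gap: 0.1
```

```bash
python3 -m crank '{"slide":[[0,0.05,0],[0,0.02,-0.02]],"twist":[0,0]}'
python3 - <<'E'
from h import *
ims=[]
for i in range(6):
    d=viewer.snapshot("side"); ims.append(cv2.resize(d["img"][125:185,260:320,::-1],None,fx=4,fy=4,interpolation=cv2.INTER_CUBIC))
cv2.imwrite("pics/p.png",np.vstack([np.hstack(ims[:3]),np.hstack(ims[3:])])); st()
E
```

```text
time: 14.05
tool_pos: [702.9, 146.6, 124.3]
tcp_rot: [-179.8, 0.1, 76.7]
ft_force: [-0.3, -0.5, -1.1]
finger_gap: 0.0
t 14.35 tcp [701.6 148.1 126. ] yaw 76.7 F [-0.4 -0.2 -0.6] gap -0.2
```

View pics/p.png

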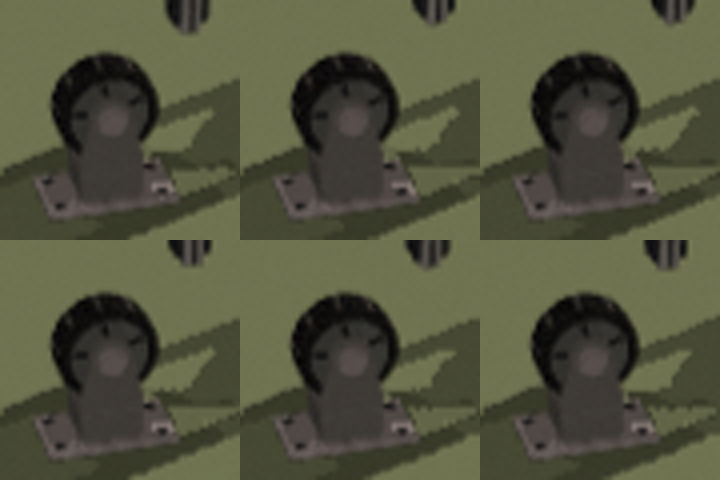

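```bash
python3 -m crank '{"slide":[[0,-0.045,0],[0,-0.029,0],[0,0,0.012],[0,0,0.008],[0,0,0],[0,0.05,-0.0005],[0,0.02,-0.02],[0,0,0]],"twist":[0,0,0,0,0,0,0,0]}'
python3 - <<'E'
from h import *
ims=[]
for i in range(3):
    d=viewer.snapshot("side"); ims.append(cv2.resize(d["img"][125:185,260:320,::-1],None,fx=4,fy=4,interpolation=cv2.INTER_CUBIC))
cv2.imwrite("pics/q.png",np.hstack(ims)); s=st(); delta(s,[597,-257,150])
E
```

```text
time: 15.15
tool_pos: [702.7, 147.5, 130.0]
tcp_rot: [179.7, -0.1, 76.6]
ft_force: [0.5, -0.1, 1.3]
finger_gap: -0.4
t 15.3 tcp [698.2 148.7 126.3] yaw 76.7 F [-0.9 -0.2 -1.5] gap -0.4
tool delta [-418.1   -5.1  -23.7]
```

View pics/q.png

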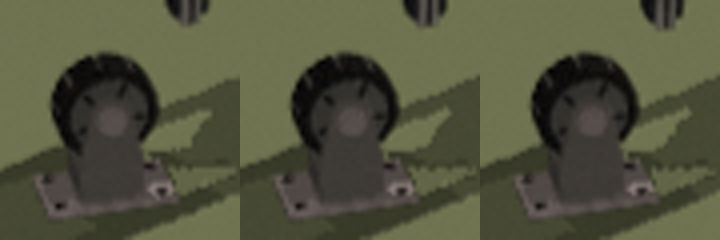

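```bash
python3 -m crank '{"slide":[[0,0,-0.03],[-0.0467,-0.0006,0],[-0.0467,-0.0006,0],[-0.0467,-0.0006,0],[-0.0467,-0.0006,0],[-0.0467,-0.0006,0],[-0.0467,-0.0006,0],[-0.0467,-0.0006,0]],"twist":[0,0,0,0,0,0,0,0]}' 0
python3 -m crank '{"slide":[[-0.0467,-0.0006,0],[-0.0467,-0.0006,0],[0,0,0.01],[0,0,0.02],[0,0,0.02],[0,0,0.02],[0,0,0]],"twist":[0,0,-0.118,-0.118,-0.118,-0.118,0]}'
python3 - <<'E'
from h import *
s=st(); delta(s,[596.5,-259,15])
d=viewer.snapshot("side"); crop(d,"r",290,150,410,290,5)
y=np.radians(s["tcp_rot"][2]);Y=np.array([np.sin(y),-np.cos(y)])
for k in(-45,45): print((w2pix(d,[*(s["tool_pos"][:2]+k*Y),s["tool_pos"][2]+13])-[290,150])*5)
print((w2pix(d,[596.5,-259,54])-[290,150])*5)
E
```

```text
time: 16.1
tool_pos: [617.7, -169.0, 156.3]
tcp_rot: [-179.9, -0.0, 76.8]
ft_force: [1.3, -1.3, 0.4]
finger_gap: 85.3
time: 16.8
tool_pos: [593.6, -256.6, 82.6]
tcp_rot: [-179.6, -0.3, 103.9]
ft_force: [0.1, -0.0, -0.6]
finger_gap: 85.7
t 16.8 tcp [ 593.6 -256.6   82.6] yaw 103.9 F [ 0.1 -0.  -0.6] gap 85.7
tool delta [-3.   2.3 67.6]
[256.86733331 450.41833975]
[393.87314244 362.40279095]
[328.36788766 478.97432651]
```

View pics/r.png

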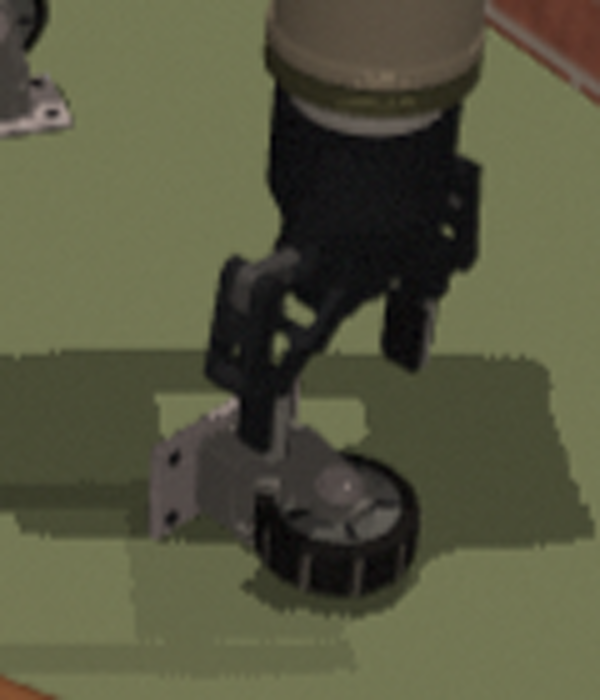

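```bash
python3 -m crank '{"slide":[[-0.003,0.002,0.017],[0,0,0.02],[0,0,0.02],[0,0,0.01],[0,0,0]],"twist":[0,0,0,0,0]}' 0 20
python3 -m crank '{"slide":[[0,0,0],[0,0,0],[0,0,0]],"twist":[0,0,0]}' 1 20
python3 -m crank '{"slide":[[0.007,0,-0.0125],[0.009,0,-0.0105],[0.0105,0,-0.009],[0.012,0,-0.007],[0.013,0,-0.005],[0.03,0,-0.04],[0,0,0],[0,0,0]],"twist":[0,0,0,0,0,0,0,0]}'
python3 - <<'E'
from h import *
s=st()
d=viewer.snapshot("side"); crop(d,"s",290,110,410,230,5)
E
```

```text
time: 17.35
tool_pos: [598.7, -260.9, 18.9]
tcp_rot: [-179.9, -0.1, 103.7]
ft_force: [-0.1, -0.1, 0.2]
finger_gap: 85.2
time: 17.65
tool_pos: [600.6, -261.9, 21.9]
tcp_rot: [179.9, 0.1, 103.7]
ft_force: [1.0, 0.1, -2.0]
finger_gap: 73.3
time: 18.45
tool_pos: [581.0, -181.5, 106.2]
tcp_rot: [179.9, 0.1, 103.8]
ft_force: [-0.2, -1.5, -6.1]
finger_gap: 72.3
t 18.45 tcp [ 581.  -181.5  106.2] yaw 103.8 F [-0.2 -1.5 -6.1] gap 72.3
```

View pics/s.png

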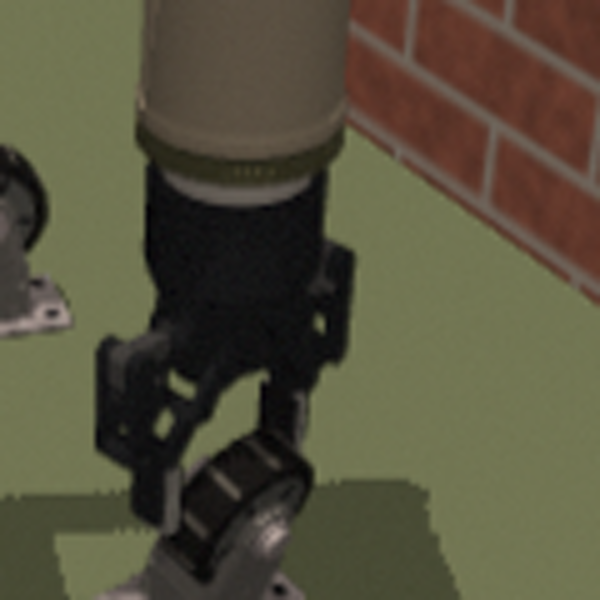

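```bash
python3 - <<'E'
from h import *
s=st()
d=viewer.snapshot("side"); crop(d,"t",300,180,370,250,8)
d=viewer.snapshot("top"); crop(d,"t2",270,100,430,220,5)
E
```

```text
t 18.5 tcp [ 580.3 -181.9  104.8] yaw 103.8 F [ 0.2  0.  -5.2] gap 72.4
```

View pics/t.png

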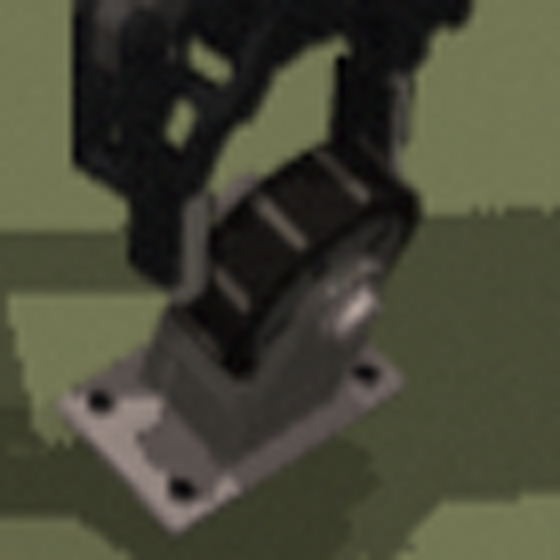

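View pics/t2.png

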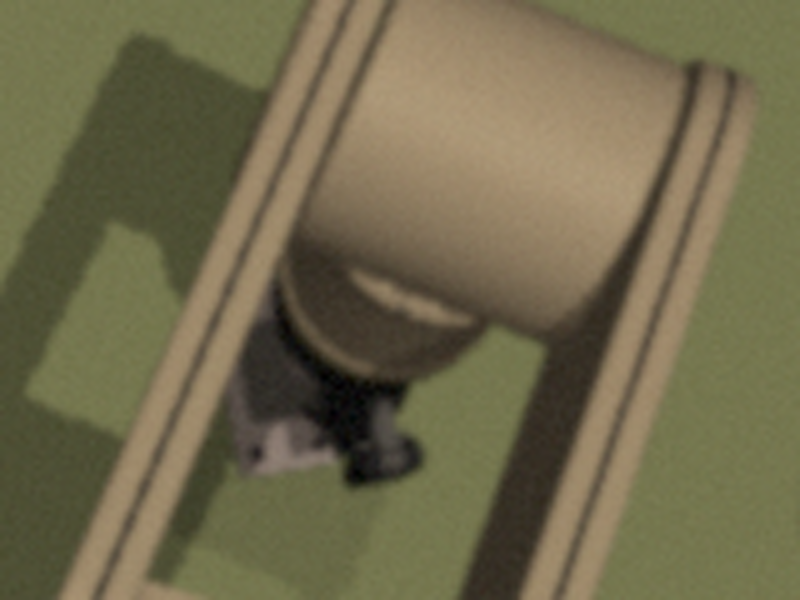

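```bash
python3 -m crank '{"slide":[[0,0,0.018],[0,0,0.014],[0,0,0.004],[0,0,0]],"twist":[0,0,0,0]}'
python3 -m crank '{"slide":[[0,0,0.002],[0,0,0.001],[0,0,0]],"twist":[0,0,0]}'
```

```text
time: 19.0
tool_pos: [580.2, -183.7, 70.0]
tcp_rot: [-179.9, 0.1, 103.7]
ft_force: [-8.7, -0.6, 14.2]
finger_gap: 72.2
time: 19.3
tool_pos: [581.1, -184.9, 69.8]
tcp_rot: [180.0, 0.2, 103.7]
ft_force: [-16.6, -1.8, 30.4]
finger_gap: 72.4
```

```bash
python3 -m crank '{"slide":[[0.004,0,-0.003],[0.003,0,-0.001],[0,0,0]],"twist":[0,0,0]}'
python3 - <<'E'
from h import *
s=st()
d=viewer.snapshot("side"); crop(d,"u",290,160,390,260,6)
E
```

```text
time: 19.6
tool_pos: [578.0, -175.7, 69.3]
tcp_rot: [-179.9, -0.0, 103.7]
ft_force: [-4.9, -1.3, 6.2]
finger_gap: 72.1
t 19.6 tcp [ 578.  -175.7   69.3] yaw 103.7 F [-4.9 -1.3  6.2] gap 72.1
```

View pics/u.png

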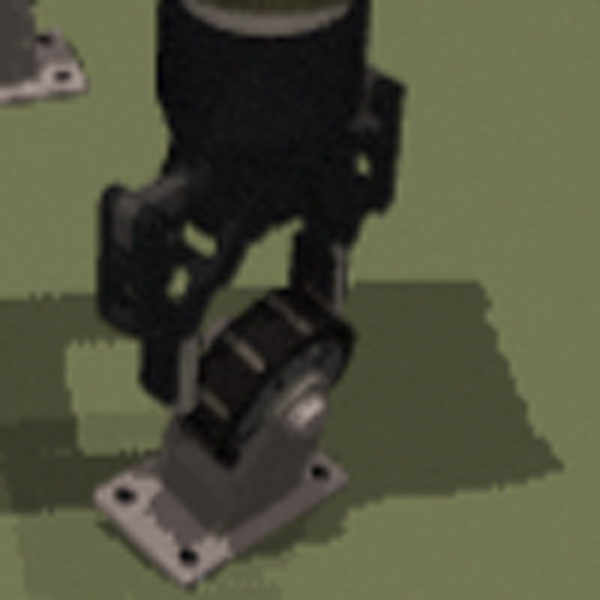

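Release.

```bash
python3 -m crank '{"slide":[[0,0,0],[0,0,0],[0,0,0],[0,0,-0.03],[0,0,-0.03],[0,0,0]],"twist":[0,0,0,0,0,0]}' 0
python3 - <<'E'
from h import *
s=st()
d=viewer.snapshot("side"); crop(d,"v",300,170,380,250,8)
E
```

```text
time: 20.25
tool_pos: [582.0, -176.6, 135.1]
tcp_rot: [179.6, 0.3, 103.8]
ft_force: [0.2, -1.5, -0.1]
finger_gap: 85.4
t 20.25 tcp [ 582.  -176.6  135.1] yaw 103.8 F [ 0.2 -1.5 -0.1] gap 85.4
```

View pics/v.png

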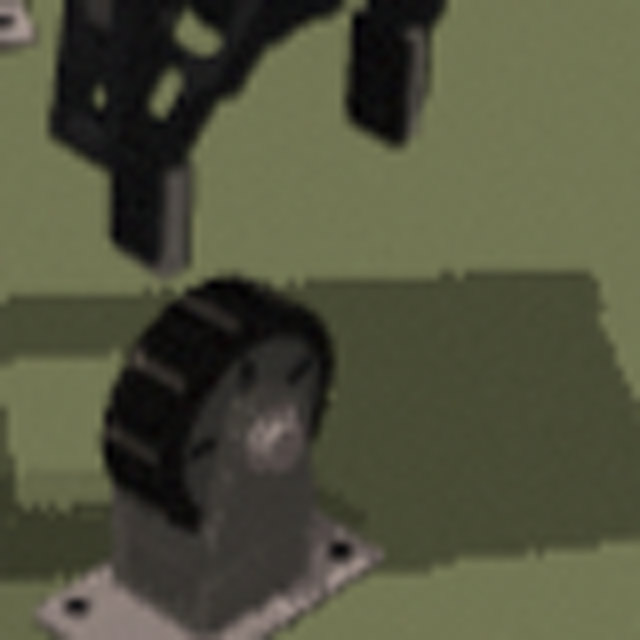

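```bash
python3 - <<'E'
from h import *
s=st();e=viewer.snapshot("side"); crop(e,"w",300,200,380,260,8)
B=pix2w(e,335.25-2.,225.25-.8,72);a=np.radians(103.7);u=np.array([np.cos(a),np.sin(a),0])
C=B+27*u;print(B,C);delta(s,[*C[:2],122])
E
```

```text
t 20.3 tcp [ 580.9 -176.3  132.7] yaw 103.8 F [0.3 0.7 0.4] gap 85.3
[ 581.41237765 -188.85981816   72.        ] [ 575.01774771 -162.62799192   72.        ]
tool delta [14.6 -2.4 10.7]
```

View pics/w.png

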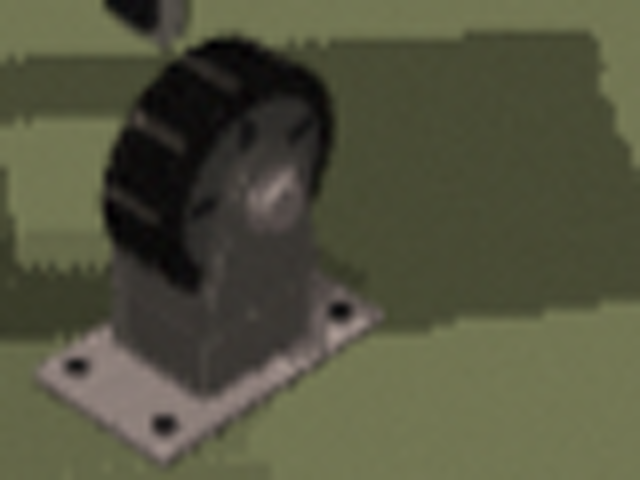

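```bash
python3 -m crank '{"slide":[[0.0146,-0.0124,0],[0,0,0.008],[0,0,0],[0,0,0],[0,0,0],[0,0,0.006],[0,0,0.006],[0,0,0]],"twist":[0,0,0,0,0,0,0,0]}' 1 20
python3 -m crank '{"slide":[[0,0,0.002],[0,0,0]],"twist":[0,0]}'
```

```text
time: 21.15
tool_pos: [563.1, -164.6, 109.0]
tcp_rot: [-180.0, -0.0, 103.7]
ft_force: [0.8, -1.0, 0.2]
finger_gap: -0.0
time: 21.35
tool_pos: [563.9, -164.4, 108.7]
tcp_rot: [179.9, 0.0, 103.8]
ft_force: [-1.1, 0.8, 5.8]
finger_gap: -0.1
```

```bash
python3 - <<'E'
from h import *
s=st();e=viewer.snapshot("side"); crop(e,"x",300,150,380,250,6)
E
```

```text
t 21.35 tcp [ 563.9 -164.4  108.7] yaw 103.8 F [-1.1  0.8  5.8] gap -0.1
```

View pics/x.png

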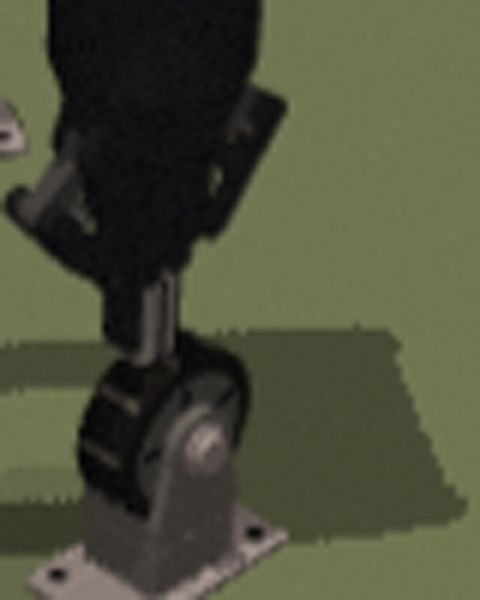

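Touching the tread at about 6 N. Flick.

```bash
python3 -m crank '{"slide":[[0,0.05,0],[0,0.02,-0.02]],"twist":[0,0]}'
python3 - <<'E'
from h import *
ims=[]
for i in range(6):
    d=viewer.snapshot("side"); ims.append(cv2.resize(d["img"][200:260,303:363,::-1],None,fx=4,fy=4,interpolation=cv2.INTER_CUBIC))
cv2.imwrite("pics/y.png",np.vstack([np.hstack(ims[:3]),np.hstack(ims[3:])])); st()
E
```

```text
time: 21.6
tool_pos: [631.3, -146.4, 124.9]
tcp_rot: [-179.8, -0.2, 103.7]
ft_force: [-0.9, 0.6, 0.3]
finger_gap: -0.0
t 21.9 tcp [ 629.9 -147.7  126.5] yaw 103.7 F [-0.3  0.1 -0.4] gap -0.1
```

View pics/y.png

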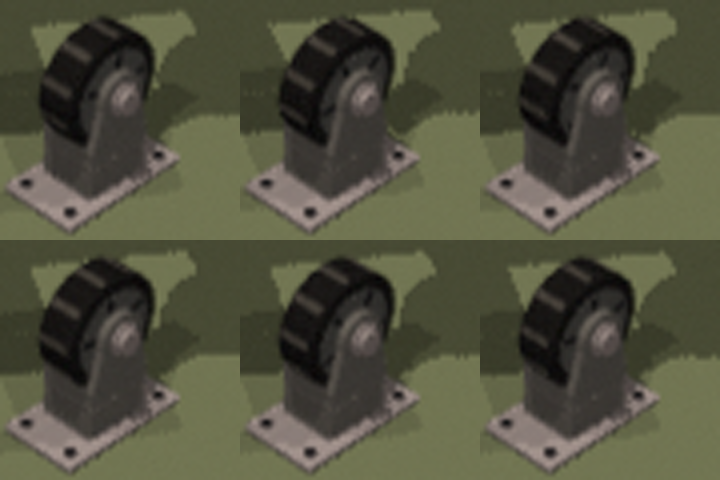

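```bash
python3 - <<'E'
import cv2,numpy as np
im=cv2.imread("pics/y.png").astype(float)
t=[im[r*240:(r+1)*240,c*240:(c+1)*240] for r in(0,1) for c in range(3)]
for i in range(5): print(i,np.abs(t[i+1]-t[i])[20:140,35:160].mean(), np.abs(t[i+1]-t[i])[150:235,0:180].mean())
from h import *
ims=[]
for i in range(3):
    d=viewer.snapshot("side"); ims.append(cv2.resize(d["img"][202:238,308:344,::-1],None,fx=7,fy=7,interpolation=cv2.INTER_CUBIC))
a=[cv2.resize(x[16:150,20:165].astype(np.uint8),(252,252)) for x in t[:3]]
cv2.imwrite("pics/z.png",np.vstack([np.hstack(a),np.hstack(ims)])); st()
E
```

```text
0 6.085711111111111 1.2193028322440087
1 5.2746 1.1046840958605664
2 4.851311111111111 1.0914596949891067
3 4.317733333333333 0.9439869281045752
4 4.013688888888889 0.8672113289760348
t 22.05 tcp [ 630.1 -147.9  126.9] yaw 103.7 F [-0.6 -0.4 -0.7] gap 0.8
```

View pics/z.png

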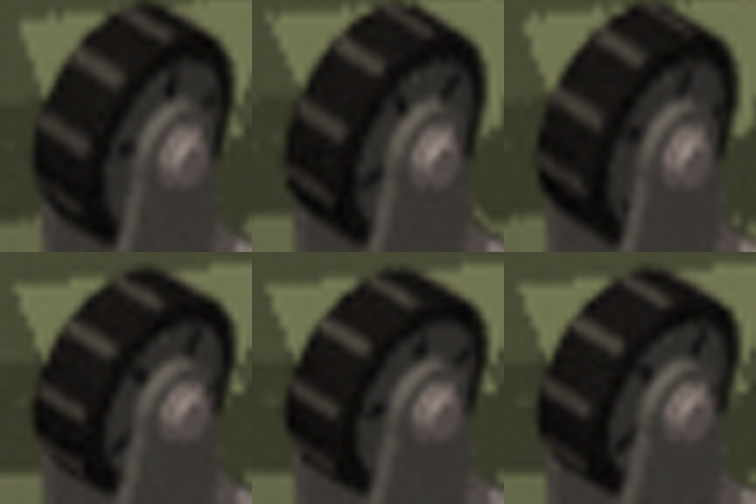

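```bash
python3 -m crank '{"slide":[[0,0,-0.03],[0.0425,0.0125,0],[0.0425,0.0125,0],[0.0425,0.0125,0],[0.0425,0.0125,0],[0.0425,0.0125,0],[0.0425,0.0125,0],[0.0425,0.0125,0]],"twist":[0,0,0,0,0,0,0,0]}' 0
python3 -m crank '{"slide":[[0,0,0.005],[0,0,0.005],[0,0,0.005],[0,0,0.005],[0,0,0]],"twist":[0.121,0.121,0.121,0.121,0]}'
python3 - <<'E'
from h import *
s=st(); delta(s,[644.7,161.5,52])
d=viewer.snapshot("side"); crop(d,"A",250,70,350,190,6)
y=np.radians(s["tcp_rot"][2]);Y=np.array([np.sin(y),-np.cos(y)])
for k in(-45,45): print((w2pix(d,[*(s["tool_pos"][:2]+k*Y),s["tool_pos"][2]+13])-[250,70])*6)
E
```

```text
time: 22.85
tool_pos: [644.9, 163.3, 157.5]
tcp_rot: [-180.0, 0.0, 103.7]
ft_force: [-0.0, 0.4, 0.1]
finger_gap: 85.3
time: 23.35
tool_pos: [644.5, 161.6, 136.4]
tcp_rot: [-179.9, 0.1, 75.9]
ft_force: [0.4, -0.2, -0.2]
finger_gap: 85.6
t 23.35 tcp [644.5 161.6 136.4] yaw 75.9 F [ 0.4 -0.2 -0.2] gap 85.6
tool delta [-0.   0.2 84.4]
[110.63703375 348.96404603]
[301.50202521 325.1101891 ]
```

View pics/A.png

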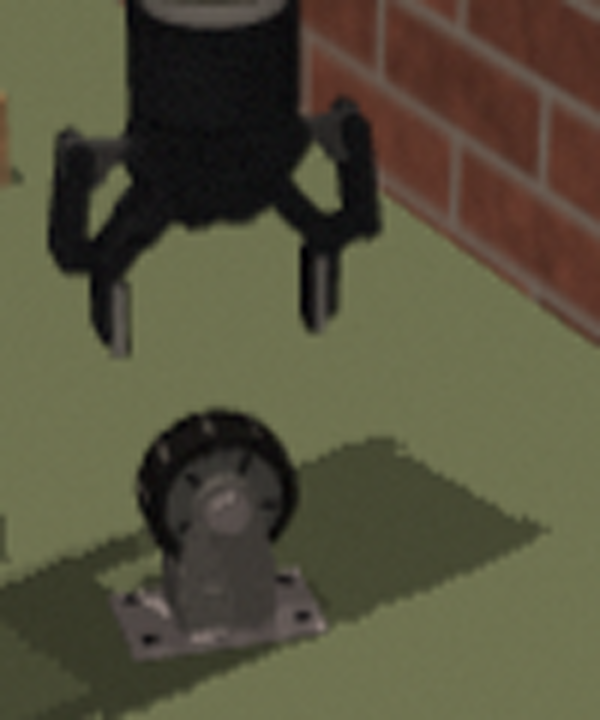

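```bash
python3 -m crank '{"slide":[[0,0,0.025],[0,0,0.01],[0,0,0]],"twist":[0,0,0]}'
python3 -m crank '{"slide":[[0,0,0.015],[0,0,0.015],[0,0,0.01],[0,0,0.008],[0,0,0]],"twist":[0,0,0,0,0]}'
python3 - <<'E'
from h import *
s=st()
d=viewer.snapshot("side"); crop(d,"B",250,70,350,190,6)
E
```

```text
time: 23.7
tool_pos: [643.7, 161.6, 100.3]
tcp_rot: [-179.8, 0.1, 76.1]
ft_force: [0.2, -0.5, 0.4]
finger_gap: 85.4
time: 24.2
tool_pos: [644.3, 161.8, 52.7]
tcp_rot: [-179.8, 0.1, 76.0]
ft_force: [-0.9, -0.3, -0.1]
finger_gap: 85.1
t 24.2 tcp [644.3 161.8  52.7] yaw 76.0 F [-0.9 -0.3 -0.1] gap 85.1
```

View pics/B.png

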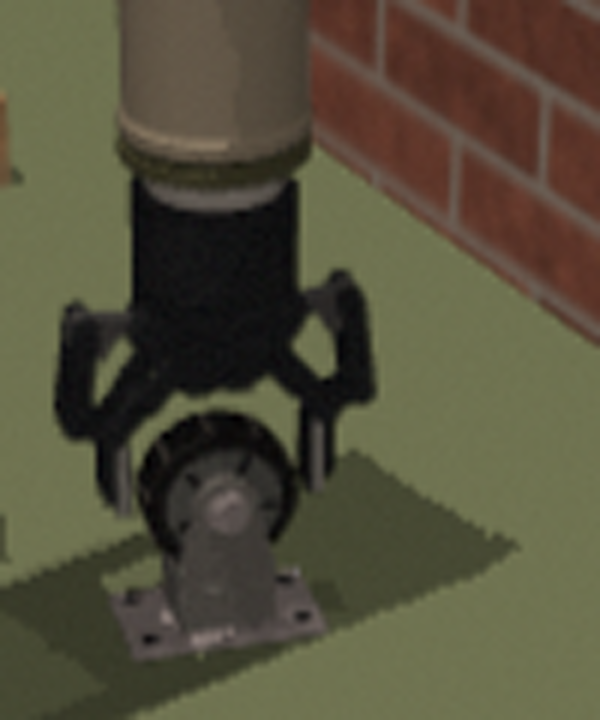

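```bash
python3 -m crank '{"slide":[[0,0,0],[0,0,0],[0,0,0],[0,0,0]],"twist":[0,0,0,0]}' 1 30
python3 -m crank '{"slide":[[0,0,-0.01],[0,0,-0.02],[0,0,-0.025],[0,0,-0.025],[0,0,-0.01],[0,0,0]],"twist":[0,0,0,0,0,0]}'
python3 - <<'E'
from h import *
s=st(); delta(s,[502,361,130])
d=viewer.snapshot("side"); crop(d,"C",250,50,350,170,6)
d=viewer.snapshot("top"); crop(d,"C2",40,130,180,270,5)
E
```

```text
time: 24.65
tool_pos: [645.7, 162.3, 55.3]
tcp_rot: [180.0, -0.0, 76.0]
ft_force: [-2.0, 1.4, 0.5]
finger_gap: 72.7
time: 25.25
tool_pos: [647.0, 162.2, 147.2]
tcp_rot: [179.8, -0.1, 76.0]
ft_force: [0.1, 0.8, -4.0]
finger_gap: 72.6
t 25.25 tcp [647.  162.2 147.2] yaw 76.0 F [ 0.1  0.8 -4. ] gap 72.6
tool delta [ 157.9 -188.7   17.2]
```

View pics/C.png

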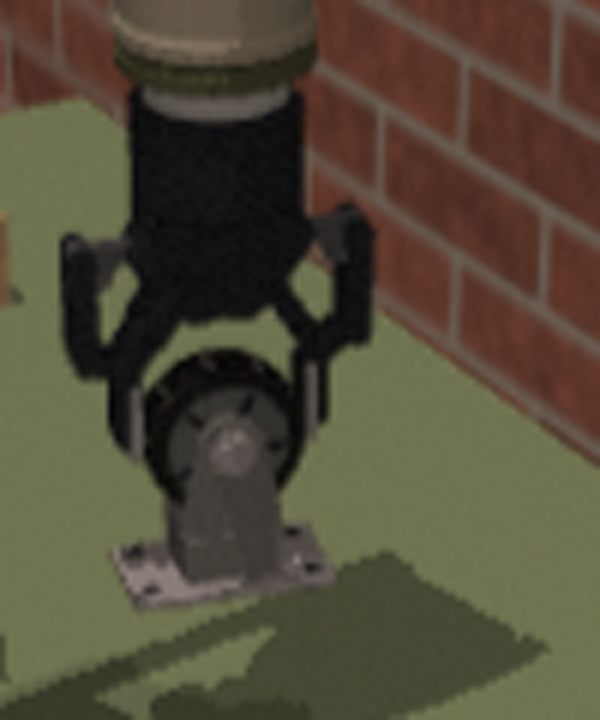

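View pics/C2.png

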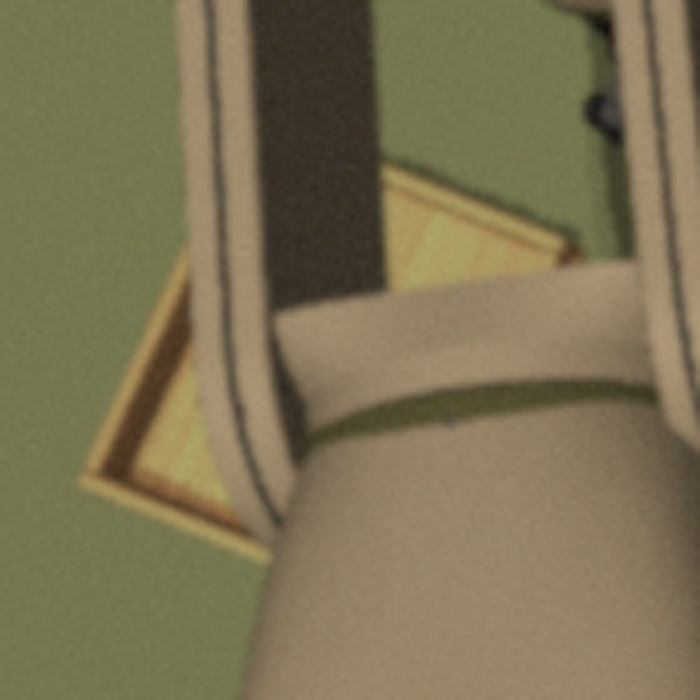

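```bash
python3 -m crank '{"slide":[[0.0095,-0.0113,0],[0.019,-0.0226,0],[0.0253,-0.0302,0],[0.0253,-0.0302,0],[0.0253,-0.0302,0],[0.0253,-0.0302,0],[0.019,-0.0226,0],[0.0095,-0.0113,0]],"twist":[0,0,0,0,0,0,0,0]}'
python3 -m crank '{"slide":[[0,0,0.02],[0,0,0]],"twist":[0,0]}'
python3 - <<'E'
from h import *
s=st(); delta(s,[502,361,130])
d=viewer.snapshot("side"); crop(d,"D",150,30,290,180,5)
d=viewer.snapshot("top"); crop(d,"D2",40,130,180,270,5)
E
```

```text
time: 26.15
tool_pos: [497.3, 363.3, 142.9]
tcp_rot: [-179.8, 0.1, 76.2]
ft_force: [0.0, 0.7, -4.8]
finger_gap: 72.6
time: 26.35
tool_pos: [497.9, 360.3, 120.7]
tcp_rot: [-179.7, 0.3, 76.1]
ft_force: [-0.9, -1.1, -5.8]
finger_gap: 72.8
t 26.35 tcp [497.9 360.3 120.7] yaw 76.1 F [-0.9 -1.1 -5.8] gap 72.8
tool delta [ 1.7  3.8 -9.3]
```

View pics/D.png

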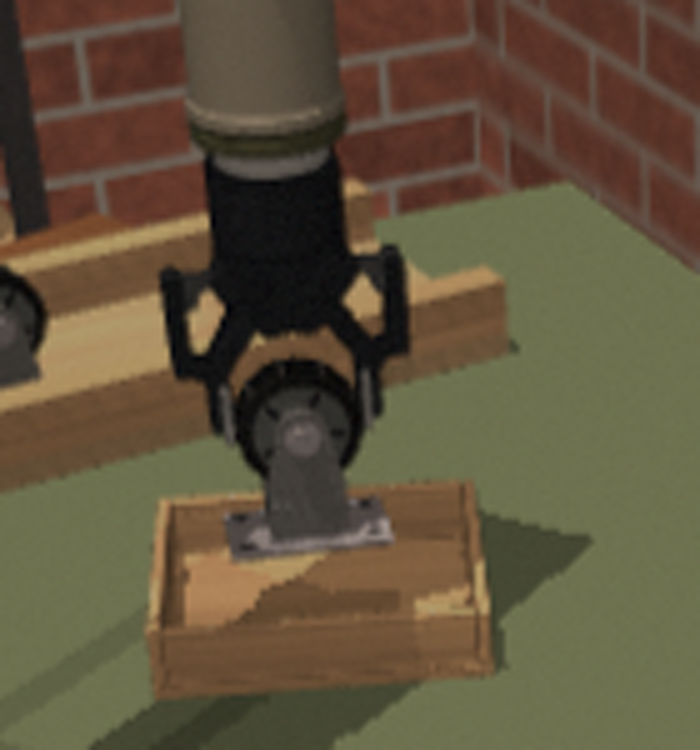

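View pics/D2.png

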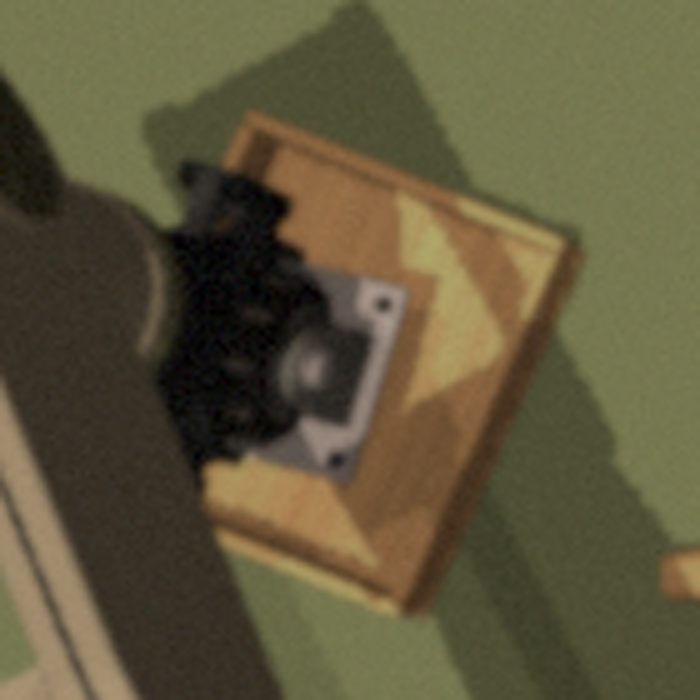

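```bash
python3 -m crank '{"slide":[[0,0.002,0.015],[0,0.002,0.02],[0,0,0.015],[0,0,0.004],[0,0,0]],"twist":[0,0,0,0,0]}'
python3 -m crank '{"slide":[[0,0,0.002],[0,0,0]],"twist":[0,0]}'
```

```text
time: 26.95
tool_pos: [504.0, 359.5, 69.5]
tcp_rot: [-179.9, 0.1, 76.0]
ft_force: [-0.2, -0.4, -4.4]
finger_gap: 72.8
time: 27.15
tool_pos: [505.2, 360.5, 69.7]
tcp_rot: [179.9, -0.1, 76.0]
ft_force: [0.0, 0.3, -4.6]
finger_gap: 73.1
```

```bash
python3 -m crank '{"slide":[[0,0,0.002],[0,0,0.001],[0,0,0]],"twist":[0,0,0]}'
python3 -m crank '{"slide":[[0,0,0.0015],[0,0,0]],"twist":[0,0]}'
```

```text
time: 27.45
tool_pos: [504.6, 360.2, 65.8]
tcp_rot: [-180.0, -0.0, 76.0]
ft_force: [0.2, 0.4, -5.3]
finger_gap: 73.1
time: 27.65
tool_pos: [504.5, 360.1, 64.1]
tcp_rot: [-180.0, 0.0, 76.0]
ft_force: [0.1, 0.1, -4.6]
finger_gap: 72.9
```

```bash
python3 -m crank '{"slide":[[0,0,0.001],[0,0,0]],"twist":[0,0]}'
python3 -m crank '{"slide":[[0,0,0.001],[0,0,0]],"twist":[0,0]}'
```

```text
time: 27.85
tool_pos: [504.6, 360.4, 63.6]
tcp_rot: [-180.0, -0.0, 76.0]
ft_force: [-2.8, 0.3, -0.7]
finger_gap: 72.8
time: 28.05
tool_pos: [504.5, 360.6, 63.4]
tcp_rot: [-180.0, -0.0, 76.0]
ft_force: [-7.2, -1.7, 5.9]
finger_gap: 72.8
```

Landed. Release and raise.

```bash
python3 -m crank '{"slide":[[0,0,0],[0,0,0],[0,0,0],[0,0,-0.02],[0,0,-0.03],[0,0,-0.035],[0,0,-0.02]],"twist":[0,0,0,0,0,0,0]}' 0
python3 - <<'E'
from h import *
s=st(); delta(s,[575,-162.6,140])
d=viewer.snapshot("side"); crop(d,"E",150,30,290,180,5)
ims=[cv2.resize(viewer.snapshot("side")["img"][200:260,303:363,::-1],None,fx=4,fy=4,interpolation=cv2.INTER_CUBIC) for i in range(2)]
cv2.imwrite("pics/E2.png",np.hstack(ims))
E
```

```text
time: 28.75
tool_pos: [505.9, 360.8, 170.8]
tcp_rot: [179.8, -0.2, 76.0]
ft_force: [-0.5, -0.1, -0.5]
finger_gap: 85.1
t 28.75 tcp [505.9 360.8 170.8] yaw 76.0 F [-0.5 -0.1 -0.5] gap 85.1
tool delta [-491.2  193.5   30.8]
```

View pics/E.png

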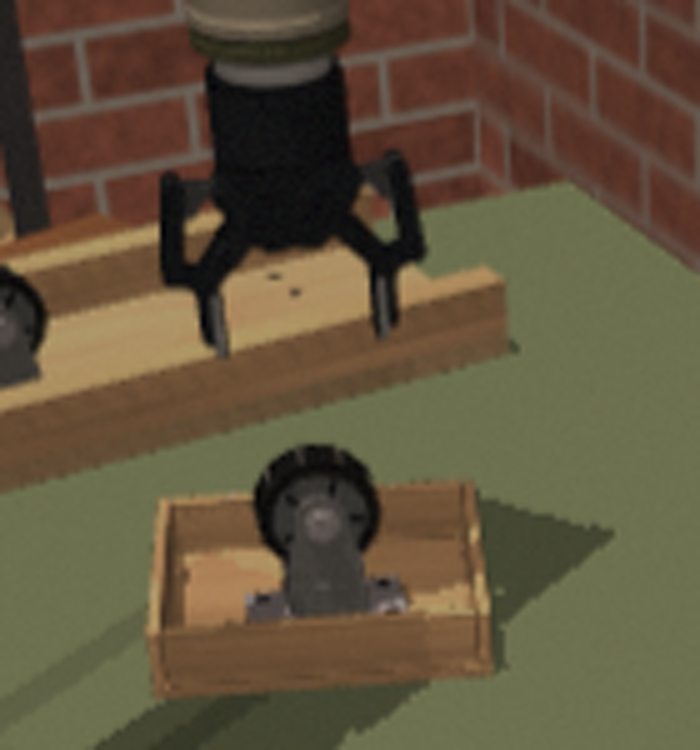

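View pics/E2.png

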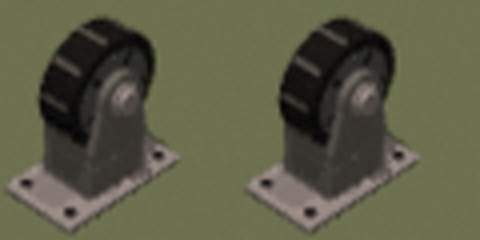

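```bash
python3 -m crank '{"slide":[[-0.0451,0.0166,0],[-0.0451,0.0166,0],[-0.0451,0.0166,0],[-0.0451,0.0166,0],[-0.0451,0.0166,0],[-0.0451,0.0166,0],[-0.0451,0.0166,0],[-0.0451,0.0166,0]],"twist":[0,0,0,0,0,0,0,0]}' 1 20
python3 -m crank '{"slide":[[-0.0451,0.0166,0],[-0.0451,0.0166,0],[-0.0451,0.0166,0],[0,0,0.01],[0,0,0.01],[0,0,0.01],[0,0,0.01],[0,0,0]],"twist":[0,0,0,-0.121,-0.121,-0.121,-0.121,0]}'
python3 - <<'E'
from h import *
s=st(); delta(s,[563.5,-164.5,109.5])
e=viewer.snapshot("side"); crop(e,"F",300,150,380,250,6)
E
```

```text
time: 29.7
tool_pos: [545.2, -23.9, 165.4]
tcp_rot: [-179.9, 0.0, 76.0]
ft_force: [1.2, 0.1, -0.0]
finger_gap: 0.4
time: 30.5
tool_pos: [559.8, -164.7, 123.5]
tcp_rot: [-179.7, -0.2, 103.8]
ft_force: [0.2, -0.6, -0.5]
finger_gap: 0.0
t 30.5 tcp [ 559.8 -164.7  123.5] yaw 103.8 F [ 0.2 -0.6 -0.5] gap 0.0
tool delta [-0.7  3.7 14. ]
```

View pics/F.png

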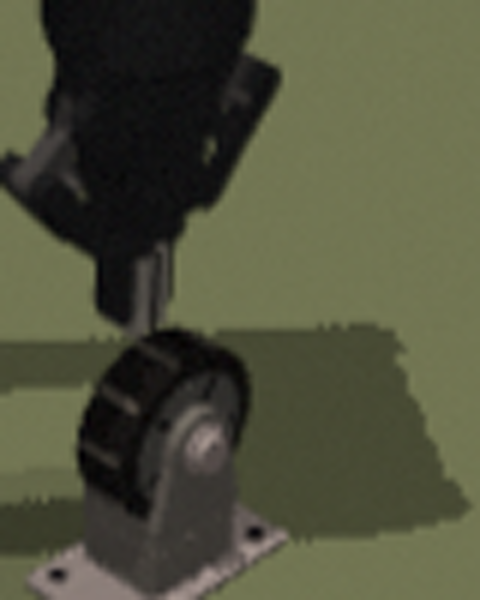

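```bash
python3 -m crank '{"slide":[[0,0.002,0.007],[0,0,0.005],[0,0,0.001],[0,0,0]],"twist":[0,0,0,0]}'
python3 -m crank '{"slide":[[0,0,0.001],[0,0,0]],"twist":[0,0]}'
python3 -m crank '{"slide":[[0,0,0.001],[0,0,0]],"twist":[0,0]}'
```

```text
time: 30.95
tool_pos: [563.8, -164.7, 114.0]
tcp_rot: [-180.0, -0.0, 103.7]
ft_force: [0.3, -0.2, 0.0]
finger_gap: -0.1
time: 31.15
tool_pos: [564.1, -164.9, 113.5]
tcp_rot: [180.0, 0.0, 103.7]
ft_force: [0.5, -0.3, -0.8]
finger_gap: -0.0
time: 31.35
tool_pos: [563.9, -164.9, 112.3]
tcp_rot: [180.0, 0.0, 103.7]
ft_force: [0.1, 0.7, 0.2]
finger_gap: -0.0
```

```bash
python3 -m crank '{"slide":[[0,0,0.002],[0,0,0.001],[0,0,0]],"twist":[0,0,0]}'
python3 -m crank '{"slide":[[0,0,0.001],[0,0,0]],"twist":[0,0]}'
```

```text
time: 31.65
tool_pos: [563.8, -164.8, 109.0]
tcp_rot: [-180.0, -0.0, 103.8]
ft_force: [0.4, 0.1, 0.8]
finger_gap: -0.1
time: 31.85
tool_pos: [564.3, -164.8, 108.9]
tcp_rot: [180.0, 0.0, 103.8]
ft_force: [-0.2, 0.4, 2.7]
finger_gap: 0.3
```

```bash
python3 -m crank '{"slide":[[0,0,0.001],[0,0,0],[0,0.05,0],[0,0.02,-0.025],[0,0,-0.02]],"twist":[0,0,0,0,0]}'
python3 - <<'E'
from h import *
ims=[]
for i in range(12):
    d=viewer.snapshot("side"); ims.append(cv2.resize(d["img"][202:252,305:355,::-1],None,fx=4,fy=4,interpolation=cv2.INTER_CUBIC))
cv2.imwrite("pics/G.png",np.vstack([np.hstack(ims[:4]),np.hstack(ims[4:8]),np.hstack(ims[8:])])[:600]); st()
for i in range(11): print(round(np.abs(ims[i+1].astype(float)-ims[i])[15:130,10:140].mean(),2),end=" ")
E
```

```text
time: 32.35
tool_pos: [633.5, -147.2, 152.1]
tcp_rot: [-180.0, -0.0, 103.8]
ft_force: [-0.2, -0.0, 0.7]
finger_gap: 0.0
t 32.95 tcp [ 631.5 -148.3  151.8] yaw 103.7 F [-0.2 -1.  -0.1] gap -0.2
4.46 4.09 3.8 3.39 2.92 2.34 2.26 2.68 3.04 3.49 4.06
```

View pics/G.png

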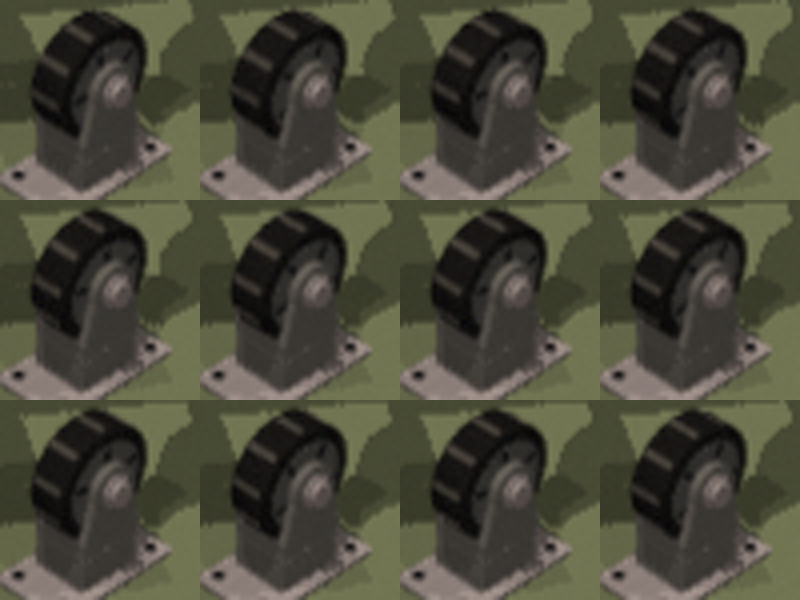

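```bash
python3 -m crank '{"slide":[[0,0.02,-0.04],[0,0.02,-0.04],[0,0,0]],"twist":[0,0,0]}'
python3 - <<'E'
from h import *
d=viewer.snapshot("side"); cv2.imwrite("pics/H.png",d["img"][:,:,::-1])
st()
E
```

```text
time: 33.25
tool_pos: [675.2, -138.9, 240.3]
tcp_rot: [179.4, 0.3, 103.8]
ft_force: [0.8, 0.6, 0.9]
finger_gap: 0.0
t 33.3 tcp [ 673.6 -138.9  237.1] yaw 103.8 F [ 0.5  0.  -0.5] gap -0.1
```

View pics/H.png

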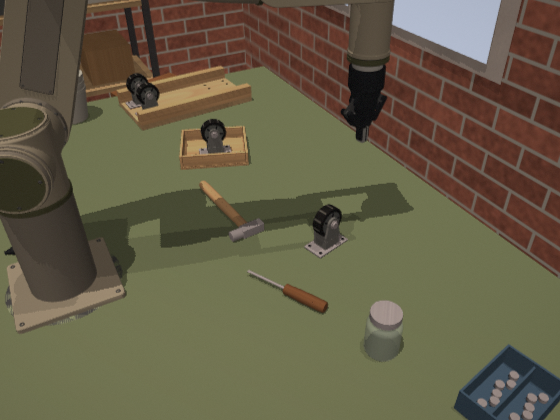

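One castor stands in the tray at (213,135) and the other on the bench at (326,228). The jar, hammer and screwdriver are where they started, and the gripper at (362,135) is clear.

```bash
python3 -c "
from bench import hand_in
print(hand_in())"
```

```text
the job is handed in; nothing more can be done
None
```

The castor that started nearer the tray is the binding one. It now stands on its plate in the tray. The other stands on the bench and runs free. I handed in at about 33 s of the 72 s.

- **Finding the binding wheel:** I stood both castors on the bench and flicked each wheel on top of its tread. The one nearer the tray turned about 30° on each of two flicks and was still in the next picture. The other was still turning about 0.45 s after its flick.
- **Last spin:** With the binding castor in the tray, I flicked the free wheel again. The pictures show it turning by itself for at least 0.6 s. I judged that by eye and from frame differences, and did not measure its speed.
- **Final check:** In the last picture both castors are upright and the gripper touches nothing. The jar, hammer and screwdriver look unmoved.
- **What went wrong on the way:**
  - My first attempt to tip the castor nearer the tray upright slipped out of the pads. It fell back on its side, and I regripped it.
  - While setting the castors down I pressed them on the bench through the fingers with wrist readings up to about 48 N (tray castor) and 35 N (the other). That is under the 120 N wrist limit. I had no reading for the separate 40 N limit on the arm and gripper body, but the pictures showed only the fingers touching.

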